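# Sort the bench ware back after a staining run

## Task

Clear the bench after the staining run: stand the two loose glass vials upright in the two free bays of the white vial rack, one in each; lay the two stained dishes flat on the bottom of the steel tray, side by side and not stacked; and stand the loose balance weight in the empty recess of its wooden block. Set each thing down rather than dropping it, and leave the glass beaker standing where it is.

Things in the scene. Friction and masses are not known exactly. Their poses are not given: they have to be found in the camera images.
- vial_a: First amber glass sample vial with a white screw cap, standing loose on the bench. Body 28 mm diameter up to 46 mm height, then cap 24 mm diameter, 61 mm tall in all, about 35 g. Origin: centre of its underside, z up along its axis. The two vials are alike; either may go in either free bay.
- vial_b: Second amber glass sample vial with a white screw cap, standing loose on the bench. Body 28 mm diameter up to 46 mm height, then cap 24 mm diameter, 61 mm tall in all, about 35 g. Origin: centre of its underside, z up along its axis. The two vials are alike; either may go in either free bay.
- dish_a: First small round covered culture dish with a violet stained bottom, clear plastic, 40 mm diameter, 13 mm high, about 18 g, lying flat loose on the bench. Origin: centre of its underside, z up. The two dishes are alike.
- dish_b: Second small round covered culture dish with a violet stained bottom, clear plastic, 40 mm diameter, 13 mm high, about 18 g, lying flat loose on the bench. Origin: centre of its underside, z up. The two dishes are alike.
- weight: Steel 200 g knob weight for the balance, standing upright loose on the bench: cylinder 30 mm diameter from 0 to 28 mm height, neck 14 mm diameter to 34 mm, knob 22 mm diameter from 34 to 45 mm (the top). Origin: centre of its underside, z up.
- vial_rack: White plastic vial rack, fixed, 58 mm (x) by 154 mm (y), 26 mm high, a 13 mm tab at each end. Three bays in a row at y = -50, 0, +50 mm, each 50 (x) by 46 mm (y) inside, floor 4 mm above the bench, partitions 23 mm high. The bay at +50 is taken by a like vial (fixed, top 65 mm above the bench); 0 and -50 are free. Origin: centre of underside, on the bench; z up.
- dish_tray: Shallow stainless steel instrument tray, fixed to the bench, empty, 110 mm (its x) by 190 mm (its y), walls 16 mm high and 3 mm thick, floor 3 mm above the bench; inside 104 by 184 mm. Origin: centre of its underside, at bench height.
- weight_block: Wooden block, fixed, 72 mm (x) by 128 mm (y), 22 mm high. Two round recesses 48 mm wide, 16 mm deep (floor 6 mm above the bench), felt-lined, centred at y = -30 and +30 mm. The one at +30 holds a smaller knob weight (fixed, 24 mm wide, top 43 mm above the bench); the one at -30 is empty. Origin: centre of underside, on the bench; z up.
- beaker: Bystander: small empty glass beaker, 42 mm diameter, 58 mm tall, standing loose among the things to be sorted. Origin: centre of its underside. Not to be moved.

How it is judged:
At the end, for the whole second after the job is handed in: Vials upright (0.12 rad) on the floors of the rack's two free bays, one in each; dishes flat (0.1 rad) on the tray's floor, not stacked; weight upright (0.12 rad) on the floor of the empty recess, anywhere in it; all five released and at rest (under 0.02 m/s) (x of vial_a in the frame of vial_rack between -0.015 and 0.015 m and y of vial_a in the frame of vial_rack between -0.065 and 0.013 m and z of vial_a in the frame of vial_rack between 0 and 0.009 m and angle between each of vial_a, vial_b, weight's own z axis and vertical below 0.12 rad and linear speed of each of vial_a, vial_b, dish_a, dish_b, weight below 0.02 m/s and x of vial_b in the frame of vial_rack between -0.015 and 0.015 m and y of vial_b in the frame of vial_rack between -0.065 and 0.013 m and z of vial_b in the frame of vial_rack between 0 and 0.009 m and x of dish_a in the frame of dish_tray between -0.036 and 0.036 m and y of dish_a in the frame of dish_tray between -0.076 and 0.076 m and z of dish_a in the frame of dish_tray between 0 and 0.008 m and angle between each of dish_a, dish_b's own z axis and vertical below 0.1 rad and x of dish_b in the frame of dish_tray between -0.036 and 0.036 m and y of dish_b in the frame of dish_tray between -0.076 and 0.076 m and z of dish_b in the frame of dish_tray between 0 and 0.008 m and x of weight in the frame of weight_block between -0.013 and 0.013 m and y of weight in the frame of weight_block between -0.043 and -0.017 m and z of weight in the frame of weight_block between 0 and 0.011 m); the robot touches nothing.
It fails at once if a vial, a dish or the weight is dropped or thrown: faster than 0.8 m/s (a fall of about 3 cm) while out of the fingers ((linear speed of vial_a above 0.8 m/s and contact force between the fingers and vial_a below 0.05 N) or (linear speed of vial_b above 0.8 m/s and contact force between the fingers and vial_b below 0.05 N) or (linear speed of dish_a above 0.8 m/s and contact force between the fingers and dish_a below 0.05 N) or (linear speed of dish_b above 0.8 m/s and contact force between the fingers and dish_b below 0.05 N) or (linear speed of weight above 0.8 m/s and contact force between the fingers and weight below 0.05 N)).
It fails at once if the beaker is pushed more than 20 mm from its place (distance of beaker from where it was at the start of the episode above 0.02 m).
It also fails if it takes over 115 s, if anything falls off the work surface, if the arm or the gripper's body presses on something with over 40 N, if the wrist force passes 120 N, or if a joint passes its speed limit or range.

## Robot

A 7-joint arm with a two-finger parallel gripper is mounted at the origin on the work surface. World frame = base frame: x ahead of the robot, y to its left, z up, the work surface at z = 0. Lengths are in m, angles in rad, forces in N, time in s.
With the tool pointing down it reaches from about 0.35 to 0.9 m from the base axis. Payload 8.1 kg.
Tool frame: the origin (TCP) lies on the centre line of the jaws, within the pads' length; the fingertips stand 14 mm ahead of it and the grasp point (between the pads) lies 5 mm behind it; z points along the fingers, y is the direction in which the jaws open and shut (so a half turn about z gives the same grasp; the last joint's range is limited). The gripper opens to 92 mm and grips with 3 to 60 N. Pads are 19 mm wide; open, the fingers measure 130 mm over their backs; the gripper's body (75 mm by 190 mm) begins 47 mm behind the grasp point.
Start: joints at [1.07, 0.434, 0.025, 1.573, -0.012, 1.134, -0.075], TCP at [0.242, -0.576, 0.241] pointing down, gripper open.
Joint ranges: [-2.62, 2.62], [-0.44, 2.09], [-1.27, 1.32], [0.08, 2.57], [-1.32, 4.46], [0.12, 2], [-2.74, 2.74]. Speed limits (rad/s): [2.22, 2.22, 3.01, 3.01, 3.14, 3.14, 3.14].

## Interface

Orientations are given as a rotation vector (axis times angle).
In Python, from cell import arm, optics gives the robot as it stands.
- The arm moves only by the shell command python3 -m creep 'ROWS' [FORCE]. ROWS is JSON, a list of rows, each an object with "translation": the shift along the tool's x, y, z in m, a list of three; "rot": the turn, a rotation vector about the tool's x, y, z in degrees, a list of three; "jaw": the finger opening in m, from 0 to 0.0918. In form: [{"translation": [x, y, z], "rot": [wx, wy, wz], "jaw": jaw}, ...]. A call has 1 to 12 rows; each row shifts and turns the commanded pose from where the row before left it, along the tool's axes as they then stand; what a row does not reach is not made up. A row lasts 1/12 s, in which the tool goes at most 41.7 mm and 7.16 degrees, less where a joint would pass 70% of its speed; a pose out of reach is approached as far as the arm can. A call is refused whole if a number of a shift passes 0.0417 or a number of a turn 7.16, either way. A call with a gripper value outside its range is refused whole. The fingers move at their own pace and stop on an object; FORCE is the grip in N (left out, the last holds). Time passes only in rows, so rows that do not move let the fingers close. It gives the time, the measured TCP pose, the force and the opening at its end, in the units of the state.
- arm.observe(): the state, without advancing time (a new reading comes with each control period).
- optics.get_image(name): name is "scene" or "top"; returns the picture (400x640x3 uint8, red, green, blue); there is no depth.
- optics.camera_info(name): a dict with "fx", "fy", "cx", "cy" (pixels), "R" (3x3) and "t" (3): a world point X has camera coordinates R X + t. Camera axes: x right, y down, z forward; pixel columns grow to the right and rows downward; lengths in m; the calibration is good to about 2 mm. A picture is of the moment at which its call begins. camera_info takes no time and is no camera call.
- arm.sign_off(): hands the job in, once; it reports no verdict.
Trained networks look in the newest picture that a camera, given by its name, has taken for a name from the list of things; names that differ only in an ending like _2 or _b are one class to them, and where a whole thing is asked for, a point or a joint stands for the part that bears it (a point fixed in the world has none). Each returns a list of dicts, best first, with "score" (0 to 1); they miss things now and then, are a little off and sometimes report something else, mostly with a low value. They report only what shows in the picture. A call takes as long as a camera call.
- optics.boxes_of(camera, thing): "location" ([column, row] in pixels, amid what is visible of it).
- optics.pinpoint(camera, thing): "location" ([column, row] in pixels: a listed point, or the origin of a listed thing).
The state is a dict: "clock": time; "joints": joint angles; "dq": joint speeds; "joint_efforts": joint torques, N m; "position": TCP position; "ee_rot": TCP orientation; "force": force on the tool from outside, world axes, zero at the start; "ft_torque": the same for the moment, N m; "width": opening from 0.0 (shut) to 1.0 (fully open).
Only numpy, scipy, OpenCV 4.12 (cv2) and the standard library are available. Lean on these libraries where they do the work, as an engineer would, in place of code of your own. Each camera call takes 0.05 s, during which the arm holds its last target.

## Working session

There is one attempt and no reset: what is moved stays moved. The work goes in short steps, Python scripts to look and compute and a shell command to move; the robot and the scene stay as the last step left them, time stands still between calls to the robot, and variables do not carry over. Pictures are saved under pics/ and viewed, and the job is handed in when it is done.

```bash
ls; mkdir -p pics
python3 - <<'E'
from cell import arm, optics
import cv2
s=arm.observe(); print(s)
for n in("scene","top"):
    im=optics.get_image(n); cv2.imwrite(f"pics/{n}0.png",im[:,:,::-1]); print(n,optics.camera_info(n))
    for t in ["vial_a","dish_a","weight","vial_rack","dish_tray","weight_block","beaker"]:
        print(t,[( [round(v) for v in d["location"]],round(d["score"],2)) for d in optics.boxes_of(n,t)][:4],[( [round(v) for v in d["location"]],round(d["score"],2)) for d in optics.pinpoint(n,t)][:4])
print(arm.observe()["clock"])
E
```

```text
pics
{'clock': 0.0, 'joints': array([ 1.07042432,  0.43518554,  0.02496646,  1.57413684, -0.01159478,
        1.1340317 , -0.07509858]), 'dq': array([ 6.00593794e-04,  5.19463754e-05,  6.38606486e-04, -6.19631319e-04,
        1.11871121e-03,  4.30538400e-04, -6.03938850e-04]), 'joint_efforts': array([-1.25043720e-03, -6.67872620e+01,  9.84572992e-01, -3.14467084e+01,
       -6.05082954e-02,  4.28592833e-02,  1.67406197e-04]), 'position': array([ 0.241849  , -0.57574352,  0.23995279]), 'ee_rot': array([-3.07816362e+00, -6.20308311e-01,  7.25970056e-04]), 'force': array([-0.4860375 , -0.42356244, -0.04914388]), 'ft_torque': array([-0.01990945, -0.03206864, -0.03247368]), 'width': 1.0003576483169228}
scene {'fx': 423.19815246254075, 'fy': 423.19815246254075, 'cx': 315.2238489912604, 'cy': 195.33694168500705, 'R': array([[-0.30685876,  0.95174974, -0.00318319],
       [ 0.80984829,  0.25934765, -0.5261982 ],
       [-0.49998345, -0.16404643, -0.85035599]]), 't': array([ 0.15197769, -0.3659305 ,  1.21529466])}
vial_a [([239, 162], 0.79), ([401, 190], 0.56)] [([398, 197], 0.68), ([240, 171
[... 584 characters left out ...]
  0.00394452, -0.99083415]]), 't': array([-0.00551157,  0.51113935,  0.96958839])}
vial_a [([405, 228], 0.75), ([229, 248], 0.45)] [([234, 248], 0.56), ([405, 229], 0.47), ([307, 153], 0.42), ([349, 236], 0.41)]
dish_a [([306, 229], 0.67), ([469, 239], 0.63)] [([305, 232], 0.77), ([468, 239], 0.72)]
weight [([157, 238], 0.61), ([231, 248], 0.49), ([305, 230], 0.45)] [([160, 240], 0.71)]
vial_rack [([431, 155], 0.77)] [([427, 156], 0.58), ([205, 148], 0.33), ([307, 149], 0.29)]
dish_tray [([201, 142], 0.63)] [([232, 249], 0.69), ([204, 147], 0.61)]
weight_block [([307, 149], 0.85)] [([306, 149], 0.59), ([350, 238], 0.18)]
beaker [([351, 236], 0.7), ([408, 228], 0.63)] [([350, 236], 0.82)]
1.5
```

View pics/scene0.png

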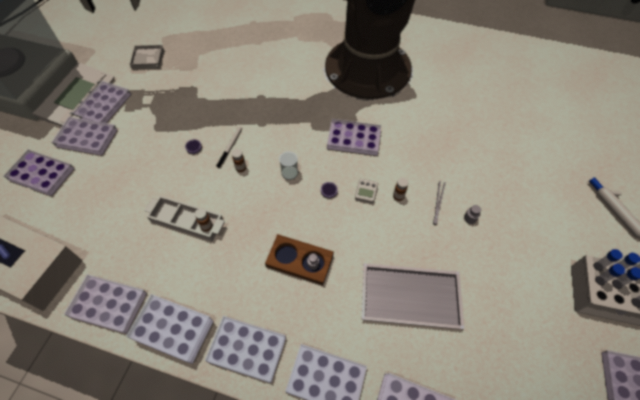

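View pics/top0.png

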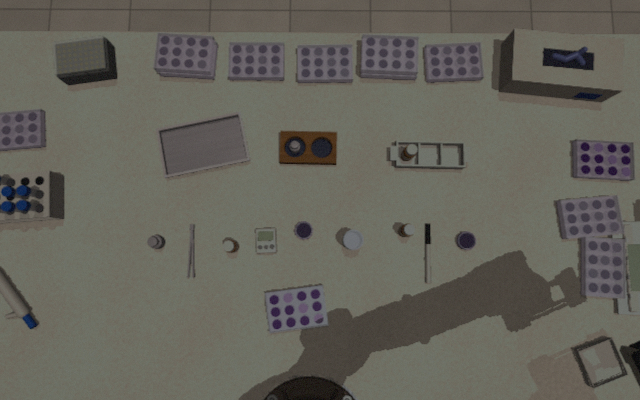

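The scene view shows the loose vials at about (239,162) and (401,190), dishes at (193,147) and (329,190), the weight at (473,214) and the beaker at (290,166). The top view has vials at (405,229) and (230,246), dishes at (303,230) and (466,240), the weight at (156,241), the beaker at (351,239), and the tray, block and rack in a row above. I'll zoom in on the top view.

```bash
cat > h.py <<'E'
import numpy as np, cv2
from cell import arm, optics
from scipy.spatial.transform import Rotation as Ro
def w(n,uv,z):
    c=optics.camera_info(n);d=c["R"].T@np.array([(uv[0]-c["cx"])/c["fx"],(uv[1]-c["cy"])/c["fy"],1]);o=-c["R"].T@c["t"]
    return o+d*(z-o[2])/d[2]
def px(n,X):
    c=optics.camera_info(n);p=c["R"]@np.array(X)+c["t"];return np.array([c["fx"]*p[0]/p[2]+c["cx"],c["fy"]*p[1]/p[2]+c["cy"]])
E
python3 - <<'E'
from h import *
im=cv2.imread("pics/top0.png")
def crop(u0,v0,u1,v1,k,f,im=im):
    c=cv2.resize(im[v0:v1,u0:u1],None,fx=k,fy=k,interpolation=cv2.INTER_CUBIC)
    c=cv2.convertScaleAbs(c,alpha=1.6)
    for u in range((u0//10+1)*10,u1,10):
        cv2.line(c,((u-u0)*k,0),((u-u0)*k,6 if u%50 else 14),(0,255,255),1)
    for v in range((v0//10+1)*10,v1,10):
        cv2.line(c,(0,(v-v0)*k),(6 if v%50 else 14,(v-v0)*k),(0,255,255),1)
    cv2.imwrite(f,c)
crop(140,105,300,260,5-1,"pics/c1.png");crop(270,105,380,260,4,"pics/c2.png");crop(370,130,490,285,4,"pics/c3.png")
s=arm.observe();print(s["position"],Ro.from_rotvec(s["ee_rot"]).as_matrix().round(3))
for t,uvT,uvS in [("dish1",(303.5,231),(329,191)),("dish2",(466.5,240.5),(193.5,147.5))]: print(t,w("top",uvT,.013 if 0 else .006),w("scene",uvS,.006))
E
```

```text
[ 0.24211554 -0.57625095  0.24077567] [[ 0.922  0.387  0.   ]
 [ 0.387 -0.922 -0.   ]
 [ 0.     0.    -1.   ]]
dish1 [0.43348766 0.01446061 0.006     ] [0.43828957 0.01545906 0.006     ]
dish2 [ 0.41509383 -0.3476412   0.006     ] [ 0.41842043 -0.34433737  0.006     ]
```

View pics/c1.png

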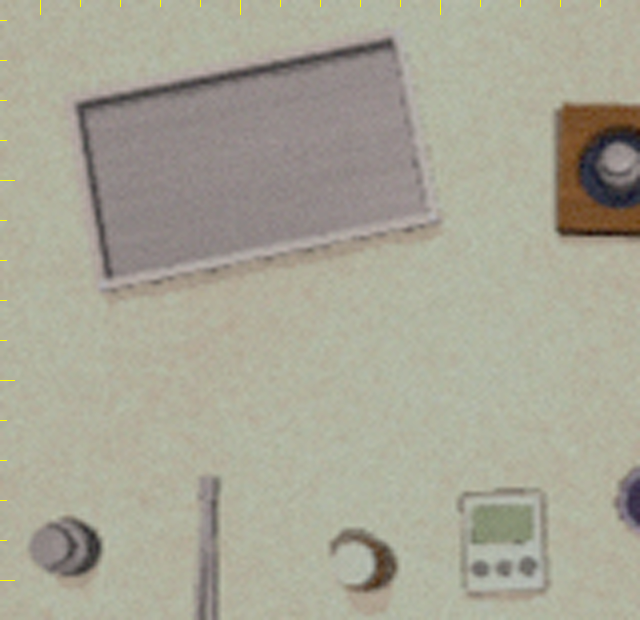

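View pics/c2.png

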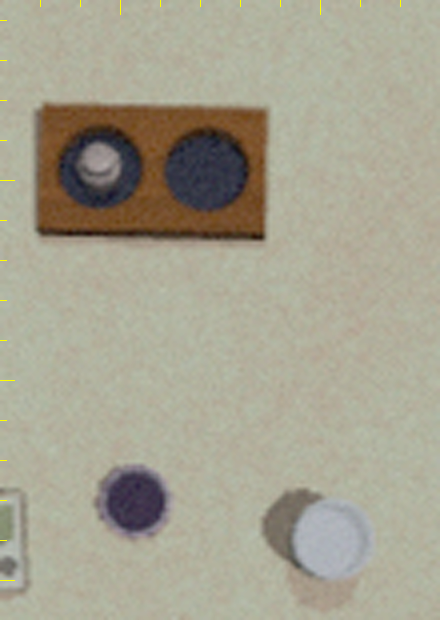

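View pics/c3.png

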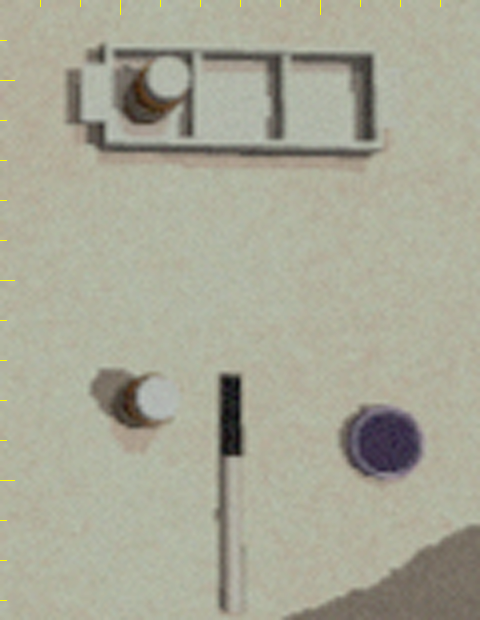

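```bash
cat > geo.py <<'E'
from h import *
T={"vialR":((409.2,229.7),.061),"vialL":((229,246),.061),"weight":((152.8,241.8),.045),"dish1":((303.8,230.2),.004),"dish2":((466.8,240.5),.004),"beaker":((353,240),.058),"recess":((321.5,147.5),.022)}
if __name__=="__main__":
    P={}
    for k,(uv,z) in T.items():
        P[k]=w("top",uv,z);print(k,P[k].round(4),"scene px",px("scene",P[k]).round(1))
    for nm,z,cs in [("block",.022,[(280,130.7),(336.8,132),(336.3,163.5),(279.5,162.5)]),("rack",.026,[(396.8,142.5),(463.5,143.7),(464.5,167.5),(395,166)]),("tray",.016,[(159.3,130.5),(238.8,114),(250,159.5),(165.8,177.5)]),("part",.023,[(417.5,155),(440,155),(461,155)])]:
        q=np.array([w("top",c,z) for c in cs]);print(nm,q[:,:2].round(4).tolist(),"c",q.mean(0).round(4),"sides",np.linalg.norm(np.roll(q,-1,0)-q,axis=1).round(4))
    # overlay in scene
    im=cv2.imread("pics/scene0.png");k=4;u0,v0,u1,v1=180,130,340,270
    im=cv2.convertScaleAbs(im,alpha=1.4)
    big=cv2.resize(im,None,fx=k,fy=k,interpolation=cv2.INTER_CUBIC)
    for n,p in P.items():
        r={"vialR":.012,"vialL":.012,"weight":.011,"dish1":.02,"dish2":.02,"beaker":.021,"recess":.024}[n]
        for a in np.linspace(0,6.28,40):
            q=px("scene",p+[r*np.cos(a),r*np.sin(a),0])
            cv2.circle(big,tuple(int(v) for v in q*k+k/2),1,(0,255,0),-1)
    cv2.imwrite("pics/o1.png",big[130*k:270*k,160*k:340*k]);cv2.imwrite("pics/o2.png",big[140*k:270*k,310*k:500*k])
E
python3 geo.py
```

```text
vialR [ 0.4348 -0.2095  0.061 ] scene px [237.1 152.1]
vialL [0.3978 0.1696 0.061 ] scene px [401.6 180.9]
weight [0.4058 0.3358 0.045 ] scene px [475.  207.4]
dish1 [0.4354 0.0138 0.004 ] scene px [328.7 190.3]
dish2 [ 0.4152 -0.349   0.004 ] scene px [192.6 146.6]
beaker [ 0.4124 -0.0912  0.058 ] scene px [288.5 157.9]
recess [ 0.6204 -0.0245  0.022 ] scene px [285.9 251.7]
block [[0.6586, 0.0695], [0.6564, -0.0589], [0.5839, -0.0578], [0.5853, 0.0694]] c [0.6211 0.0055 0.022 ] sides [0.1284 0.0725 0.1272 0.0733]
rack [[0.632, -0.1932], [0.6303, -0.3425], [0.576, -0.3427], [0.5783, -0.1882]] c [ 0.6042 -0.2667  0.026 ] sides [0.1493 0.0543 0.1545 0.0539]
tray [[0.6589, 0.3447], [0.6989, 0.1648], [0.593, 0.1365], [0.5505, 0.3245]] c [0.6254 0.2426 0.016 ] sides [0.1843 0.1096 0.1927 0.1103]
part [[0.6044, -0.2396], [0.6047, -0.29], [0.6051, -0.3369]] c [ 0.6047 -0.2888  0.023 ] sides [0.0504 0.047  0.0973]
```

View pics/o1.png

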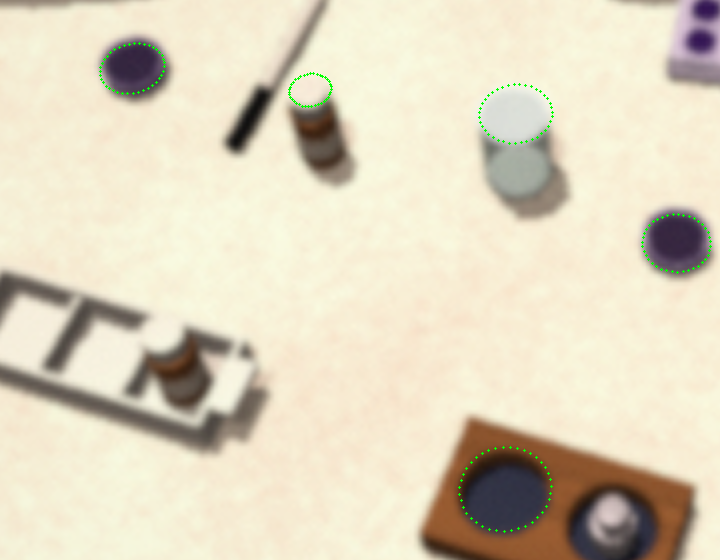

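View pics/o2.png

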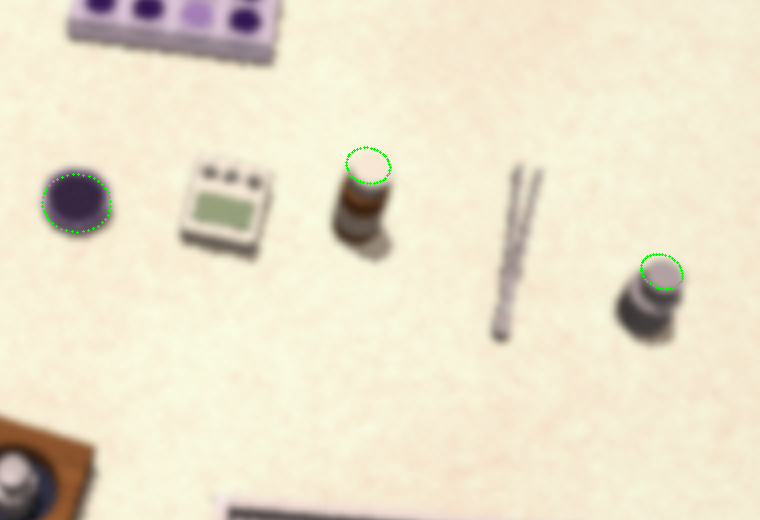

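The top-view fixes reproject onto the scene picture within 1–2 px, so the positions are consistent. First I'll turn the tool so the jaws open along world x; the rows then read [dy, dx, -dz].

```bash
python3 -m creep '[{"translation":[0,0,0.005],"rot":[0,0,-6.72],"jaw":0.0918},{"translation":[0,0,0.005],"rot":[0,0,-6.72],"jaw":0.0918},{"translation":[0,0,0.005],"rot":[0,0,-6.72],"jaw":0.0918},{"translation":[0,0,0.005],"rot":[0,0,-6.72],"jaw":0.0918},{"translation":[0,0,0.005],"rot":[0,0,-6.72],"jaw":0.0918},{"translation":[0,0,0.005],"rot":[0,0,-6.72],"jaw":0.0918},{"translation":[0,0,0.005],"rot":[0,0,-6.72],"jaw":0.0918},{"translation":[0,0,0.005],"rot":[0,0,-6.72],"jaw":0.0918},{"translation":[0,0,0.005],"rot":[0,0,-6.72],"jaw":0.0918},{"translation":[0,0,0.005],"rot":[0,0,-6.72],"jaw":0.0918},{"translation":[0,0,0],"rot":[0,0,0],"jaw":0.0918},{"translation":[0,0,0],"rot":[0,0,0],"jaw":0.0918}]' 30
cat > st.py <<'E'
from h import *
import sys
s=arm.observe();R=Ro.from_rotvec(s["ee_rot"]).as_matrix();p=s["position"]
print("t",round(s["clock"],2),"pos",p.round(4),"yaw",round(np.degrees(np.arctan2(R[1,0],R[0,0])),2),"tilt",round(np.degrees(np.arccos(-R[2,2])),2),"w",round(s["width"]*91.8,1),"F",s["force"].round(1))
if len(sys.argv)>3: print("tool shift",(R.T@(np.array([float(v) for v in sys.argv[1:4]])-p)).round(4))
E
python3 st.py 0.4348 -0.2095 0.12
```

```text
clock: 2.5
position: [0.2419, -0.5762, 0.1905]
ee_rot: [-2.226, -2.216, -0.001]
force: [-0.4, 0.5, -0.2]
width: 1.0
t 2.5 pos [ 0.2419 -0.5762  0.1905] yaw 89.76 tilt 0.04 w 91.8 F [-0.4  0.5 -0.2]
tool shift [0.3674 0.1914 0.0708]
```

```bash
python3 -m creep '[{"translation":[0.035,0.018,0.007],"rot":[0,0,0],"jaw":0.07},{"translation":[0.035,0.018,0.007],"rot":[0,0,0],"jaw":0.07},{"translation":[0.035,0.018,0.007],"rot":[0,0,0],"jaw":0.07},{"translation":[0.035,0.018,0.007],"rot":[0,0,0],"jaw":0.07},{"translation":[0.035,0.018,0.007],"rot":[0,0,0],"jaw":0.07},{"translation":[0.035,0.018,0.007],"rot":[0,0,0],"jaw":0.07},{"translation":[0.035,0.018,0.007],"rot":[0,0,0],"jaw":0.07},{"translation":[0.035,0.018,0.007],"rot":[0,0,0],"jaw":0.07},{"translation":[0.035,0.018,0.007],"rot":[0,0,0],"jaw":0.07},{"translation":[0.035,0.018,0.007],"rot":[0,0,0],"jaw":0.07},{"translation":[0.017,0.0115,0],"rot":[0,0,0],"jaw":0.07},{"translation":[0,0,0],"rot":[0,0,0],"jaw":0.07}]'
python3 st.py 0.4348 -0.2095 0.042
```

```text
clock: 3.5
position: [0.4369, -0.2042, 0.1213]
ee_rot: [2.218, 2.224, 0.005]
force: [1.4, 0.3, 0.2]
width: 0.766
t 3.5 pos [ 0.4369 -0.2042  0.1213] yaw 90.17 tilt 0.17 w 70.3 F [1.4 0.3 0.2]
tool shift [-0.0054 -0.0023  0.0793]
```

```bash
python3 -m creep '[{"translation":[0,0,0.01],"rot":[0,0,0],"jaw":0.07},{"translation":[0,0,0.015],"rot":[0,0,0],"jaw":0.07},{"translation":[0,0,0.015],"rot":[0,0,0],"jaw":0.07},{"translation":[0,0,0],"rot":[0,0,0],"jaw":0.07}]'
python3 st.py 0.4348 -0.2095 0.042
python3 - <<'E'
from h import *
im=optics.get_image("scene");cv2.imwrite("pics/s1.png",cv2.resize(im[100:220,180:340,::-1],None,fx=4,fy=4,interpolation=cv2.INTER_CUBIC))
E
```

```text
clock: 3.83
position: [0.4315, -0.2104, 0.0784]
ee_rot: [-2.225, -2.214, 0.003]
force: [-0.5, -0.3, 0.5]
width: 0.763
t 3.83 pos [ 0.4315 -0.2104  0.0784] yaw 89.73 tilt 0.21 w 70.0 F [-0.5 -0.3  0.5]
tool shift [0.0009 0.0034 0.0363]
```

View pics/s1.png

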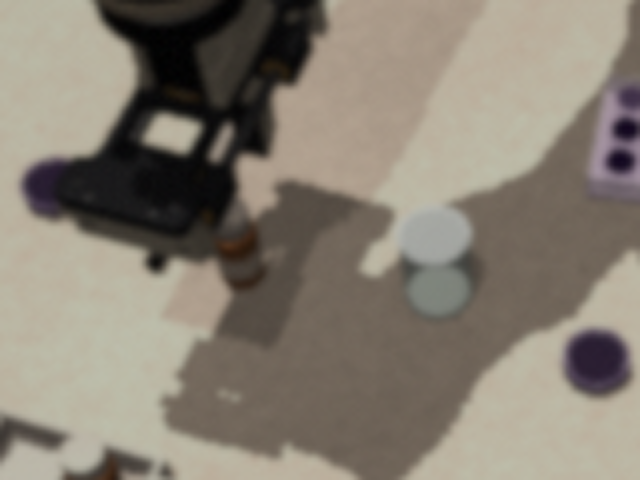

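Run:
```python
from h import *
for X in [(0.4315,-.2104,.078),(0.4315,-.2104,.064),(0.4665,-.2104,.064),(0.3965,-.2104,.064),(.4348,-.2095,0.061),(.52,-.247,.13),(.52,-.173,.13)]:
    q=px("scene",X);print(X,((q-[180,100])*4).round())
im=optics.get_image("top");cv2.imwrite("pics/t1.png",cv2.convertScaleAbs(cv2.resize(im[150:300,330:490,::-1],None,fx=4,fy=4,interpolation=cv2.INTER_CUBIC),alpha=1.5))
```

```text
(0.4315, -0.2104, 0.078) [224. 185.]
(0.4315, -0.2104, 0.064) [228. 200.]
(0.4665, -0.2104, 0.064) [204. 247.]
(0.3965, -0.2104, 0.064) [252. 155.]
(0.4348, -0.2095, 0.061) [228. 208.]
(0.52, -0.247, 0.13) [ 76. 234.]
(0.52, -0.173, 0.13) [206. 269.]
```

View pics/t1.png

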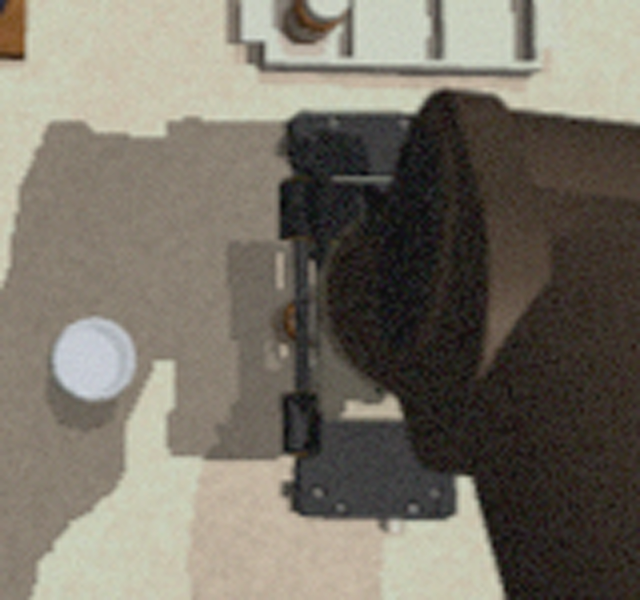

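The gripper lines up with the vial: it shows amber at about (290,320) in the crop, between the fingers. Descending and closing.

```bash
python3 -m creep '[{"translation":[0.001,0.003,0.012],"rot":[0,0,0],"jaw":0.07},{"translation":[0,0,0.012],"rot":[0,0,0],"jaw":0.07},{"translation":[0,0,0.012],"rot":[0,0,0],"jaw":0.07},{"translation":[0,0,0],"rot":[0,0,0],"jaw":0.07},{"translation":[0,0,0],"rot":[0,0,0],"jaw":0.02},{"translation":[0,0,0],"rot":[0,0,0],"jaw":0.02},{"translation":[0,0,0],"rot":[0,0,0],"jaw":0.02},{"translation":[0,0,0],"rot":[0,0,0],"jaw":0.02},{"translation":[0,0,0],"rot":[0,0,0],"jaw":0.02},{"translation":[0,0,0],"rot":[0,0,0],"jaw":0.02}]' 20
python3 st.py 0.6045 -0.3145 0.14
```

```text
clock: 4.77
position: [0.4369, -0.2084, 0.0451]
ee_rot: [2.221, 2.221, 0.0]
force: [-1.3, 0.2, 0.5]
width: 0.377
t 4.77 pos [ 0.4369 -0.2084  0.0451] yaw 89.98 tilt 0.04 w 34.6 F [-1.3  0.2  0.5]
tool shift [-0.1061  0.1677 -0.0948]
```

```bash
python3 -m creep '[{"translation":[0,0,0],"rot":[0,0,0],"jaw":0.02},{"translation":[0,0,0],"rot":[0,0,0],"jaw":0.02},{"translation":[0,0,0],"rot":[0,0,0],"jaw":0.02}]' 20
python3 st.py 0.6045 -0.3145 0.14
```

```text
clock: 5.02
position: [0.4367, -0.2083, 0.0448]
ee_rot: [2.222, 2.221, -0.0]
force: [-0.4, -0.4, 2.0]
width: 0.303
t 5.02 pos [ 0.4367 -0.2083  0.0448] yaw 89.98 tilt 0.01 w 27.8 F [-0.4 -0.4  2. ]
tool shift [-0.1061  0.1678 -0.0951]
```

```bash
python3 -m creep '[{"translation":[0,0,-0.01],"rot":[0,0,0],"jaw":0.02},{"translation":[0,0,-0.025],"rot":[0,0,0],"jaw":0.02},{"translation":[0,0,-0.03],"rot":[0,0,0],"jaw":0.02},{"translation":[-0.01,0.018,-0.02],"rot":[0,0,0],"jaw":0.02},{"translation":[-0.018,0.03,-0.01],"rot":[0,0,0],"jaw":0.02},{"translation":[-0.02,0.03,0],"rot":[0,0,0],"jaw":0.02},{"translation":[-0.02,0.03,0],"rot":[0,0,0],"jaw":0.02},{"translation":[-0.02,0.03,0],"rot":[0,0,0],"jaw":0.02},{"translation":[-0.013,0.02,0],"rot":[0,0,0],"jaw":0.02},{"translation":[-0.005,0.01,0],"rot":[0,0,0],"jaw":0.02},{"translation":[0,0,0],"rot":[0,0,0],"jaw":0.02},{"translation":[0,0,0],"rot":[0,0,0],"jaw":0.02}]' 20
python3 st.py 0.6045 -0.3145 0.0488
python3 - <<'E'
from h import *
im=optics.get_image("scene");cv2.imwrite("pics/s2.png",cv2.convertScaleAbs(cv2.resize(im[130:270,100:280,::-1],None,fx=4,fy=4,interpolation=cv2.INTER_CUBIC),alpha=1.3))
E
```

```text
clock: 6.02
position: [0.6045, -0.3139, 0.1397]
ee_rot: [-2.221, -2.221, -0.0]
force: [0.3, -0.3, 0.3]
width: 0.296
t 6.02 pos [ 0.6045 -0.3139  0.1397] yaw 89.99 tilt 0.06 w 27.2 F [ 0.3 -0.3  0.3]
tool shift [-0.0006  0.0001  0.0909]
```

View pics/s2.png

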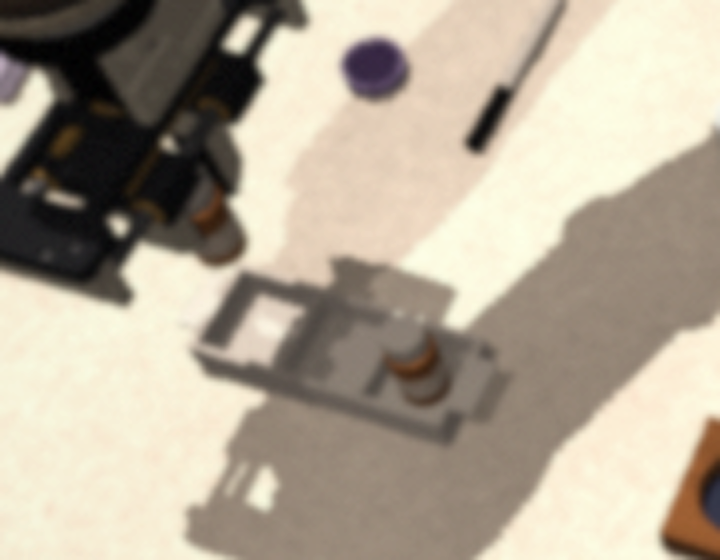

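Held upright at about (215,220) in the crop. I'll check the bay estimate against this picture.

Run:
```python
from h import *
im=cv2.imread("pics/s2.png")
t=cv2.imread("pics/top0.png");t=cv2.convertScaleAbs(cv2.resize(t,None,fx=4,fy=4,interpolation=cv2.INTER_CUBIC),alpha=1.5)
def d(im,n,X,off):
    q=(px(n,X)+.5-off)*4;cv2.circle(im,tuple(int(v) for v in q),2,(0,255,0),-1)
for b in (-.265,-.3148):
  for z in (.004,.025):
    for dx in np.linspace(-.025,.025,12):
        for dy in (-.023,.023):
            for i,n,o in((im,"scene",np.array([100,130])),(t,"top",np.array([0,0]))): d(i,n,(.6045+dx,b+dy,z),o); 
    for dy in np.linspace(-.023,.023,12):
        for dx in (-.025,.025):
            for i,n,o in((im,"scene",np.array([100,130])),(t,"top",np.array([0,0]))): d(i,n,(.6045+dx,b+dy,z),o)
cv2.imwrite("pics/o3.png",im);cv2.imwrite("pics/o4.png",t[480:720,1500:1950])
```

```text
(no output)
```

View pics/o3.png

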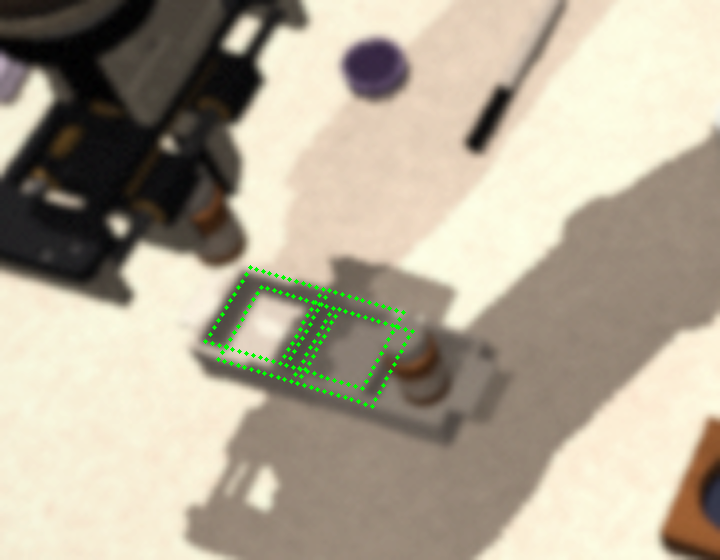

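View pics/o4.png

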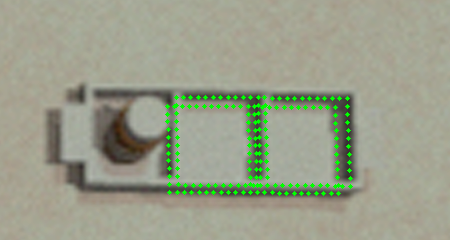

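The overlay fits both pictures to about 2 mm. Lowering.

```bash
python3 -m creep '[{"translation":[0,0.001,0.01],"rot":[0,0,0],"jaw":0.02},{"translation":[0,0,0.02],"rot":[0,0,0],"jaw":0.02},{"translation":[0,0,0.025],"rot":[0,0,0],"jaw":0.02},{"translation":[0,0,0.018],"rot":[0,0,0],"jaw":0.02},{"translation":[0,0,0.01],"rot":[0,0,0],"jaw":0.02},{"translation":[0,0,0.005],"rot":[0,0,0],"jaw":0.02},{"translation":[0,0,0],"rot":[0,0,0],"jaw":0.02},{"translation":[0,0,0.002],"rot":[0,0,0],"jaw":0.02},{"translation":[0,0,0],"rot":[0,0,0],"jaw":0.02}]' 20
python3 st.py 0.6045 -0.3145 0.0488
```

```text
clock: 6.82
position: [0.6062, -0.3145, 0.0507]
ee_rot: [2.221, 2.22, 0.001]
force: [1.0, 0.3, 0.7]
width: 0.3
t 6.82 pos [ 0.6062 -0.3145  0.0507] yaw 89.99 tilt 0.09 w 27.5 F [1.  0.3 0.7]
tool shift [-0.     -0.0017  0.0019]
```

```bash
python3 -m creep '[{"translation":[0,0,0.001],"rot":[0,0,0],"jaw":0.02},{"translation":[0,0,0.001],"rot":[0,0,0],"jaw":0.02},{"translation":[0,0,0],"rot":[0,0,0],"jaw":0.02},{"translation":[0,0,0],"rot":[0,0,0],"jaw":0.05},{"translation":[0,0,0],"rot":[0,0,0],"jaw":0.05},{"translation":[0,0,0],"rot":[0,0,0],"jaw":0.05},{"translation":[0,0,0],"rot":[0,0,0],"jaw":0.05},{"translation":[0,0,0],"rot":[0,0,0],"jaw":0.05}]'
python3 st.py 0.6045 -0.3145 0.0488
python3 - <<'E'
from h import *
im=optics.get_image("scene");cv2.imwrite("pics/s3.png",cv2.convertScaleAbs(cv2.resize(im[130:270,100:280,::-1],None,fx=4,fy=4,interpolation=cv2.INTER_CUBIC),alpha=1.3))
E
```

```text
clock: 7.48
position: [0.6056, -0.3143, 0.0476]
ee_rot: [-2.222, -2.221, 0.0]
force: [0.1, 0.1, 1.0]
width: 0.542
t 7.48 pos [ 0.6056 -0.3143  0.0476] yaw 89.99 tilt 0.01 w 49.7 F [0.1 0.1 1. ]
tool shift [-0.0002 -0.0011 -0.0012]
```

View pics/s3.png

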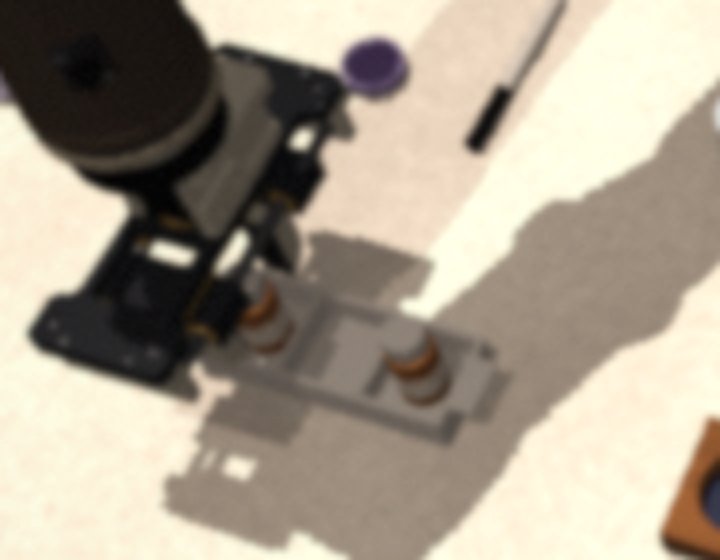

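Vial R stands in its bay at about (265,320) in the crop, level with the fixed vial. On to the right-hand dish.

```bash
python3 -m creep '[{"translation":[0,0,-0.015],"rot":[0,0,0],"jaw":0.05},{"translation":[0,0,-0.03],"rot":[0,0,0],"jaw":0.06},{"translation":[0,0,-0.03],"rot":[0,0,0],"jaw":0.07},{"translation":[-0.005,-0.025,-0.015],"rot":[0,0,0],"jaw":0.07},{"translation":[-0.006,-0.035,0],"rot":[0,0,0],"jaw":0.07},{"translation":[-0.006,-0.035,0],"rot":[0,0,0],"jaw":0.07},{"translation":[-0.006,-0.035,0],"rot":[0,0,0],"jaw":0.07},{"translation":[-0.006,-0.03,0.01],"rot":[0,0,0],"jaw":0.07},{"translation":[-0.006,-0.02,0.02],"rot":[0,0,0],"jaw":0.07},{"translation":[0,-0.01,0.02],"rot":[0,0,0],"jaw":0.07},{"translation":[0,0,0.015],"rot":[0,0,0],"jaw":0.07},{"translation":[0,0,0],"rot":[0,0,0],"jaw":0.07}]'
python3 st.py 0.4152 -0.349 0.017
```

```text
clock: 8.53
position: [0.4132, -0.3487, 0.0703]
ee_rot: [-2.22, -2.217, 0.002]
force: [0.5, 0.0, 0.8]
width: 0.762
t 8.53 pos [ 0.4132 -0.3487  0.0703] yaw 89.91 tilt 0.25 w 70.0 F [0.5 0.  0.8]
tool shift [-0.0004  0.0022  0.0533]
```

```bash
python3 -m creep '[{"translation":[0,0.001,0.012],"rot":[0,0,0],"jaw":0.07},{"translation":[0,0,0.016],"rot":[0,0,0],"jaw":0.07},{"translation":[0,0,0.014],"rot":[0,0,0],"jaw":0.07},{"translation":[0,0,0.007],"rot":[0,0,0],"jaw":0.07},{"translation":[0,0,0.002],"rot":[0,0,0],"jaw":0.07},{"translation":[0,0,0],"rot":[0,0,0],"jaw":0.07},{"translation":[0,0,0],"rot":[0,0,0],"jaw":0.07}]'
python3 st.py 0.4152 -0.349 0.017
python3 - <<'E'
from h import *
im=optics.get_image("scene");cv2.imwrite("pics/s4.png",cv2.convertScaleAbs(cv2.resize(im[80:220,120:300,::-1],None,fx=4,fy=4,interpolation=cv2.INTER_CUBIC),alpha=1.3))
im=optics.get_image("top");cv2.imwrite("pics/t4.png",cv2.convertScaleAbs(cv2.resize(im[130:290,390:550,::-1],None,fx=4,fy=4-.3,interpolation=cv2.INTER_CUBIC),alpha=1.5))
E
```

```text
clock: 9.12
position: [0.4174, -0.3494, 0.0223]
ee_rot: [2.221, 2.221, 0.0]
force: [0.7, -0.3, 0.2]
width: 0.76
t 9.12 pos [ 0.4174 -0.3494  0.0223] yaw 90.01 tilt 0.06 w 69.8 F [ 0.7 -0.3  0.2]
tool shift [ 0.0004 -0.0022  0.0053]
```

View pics/s4.png

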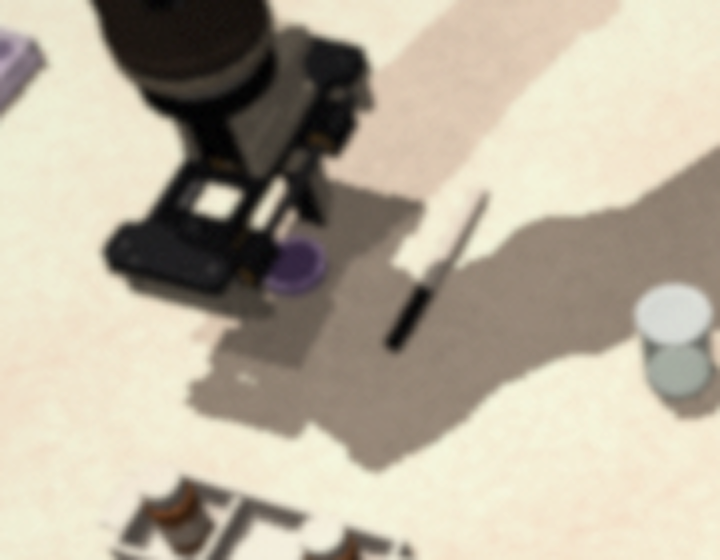

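View pics/t4.png

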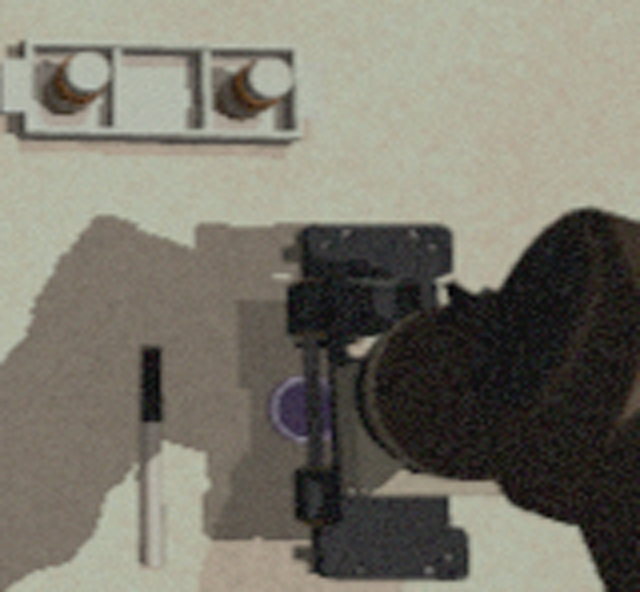

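The dish is between the fingers, at (295,265) in the scene crop, and vial R stands in the rack in the top view. Lowering and gripping.

```bash
python3 -m creep '[{"translation":[0,-0.001,0.003],"rot":[0,0,0],"jaw":0.07},{"translation":[0,0,0.002],"rot":[0,0,0],"jaw":0.07},{"translation":[0,0,0],"rot":[0,0,0],"jaw":0.035},{"translation":[0,0,0],"rot":[0,0,0],"jaw":0.035},{"translation":[0,0,0],"rot":[0,0,0],"jaw":0.035},{"translation":[0,0,0],"rot":[0,0,0],"jaw":0.035},{"translation":[0,0,0],"rot":[0,0,0],"jaw":0.035},{"translation":[0,0,0],"rot":[0,0,0],"jaw":0.035},{"translation":[0,0,0],"rot":[0,0,0],"jaw":0.035},{"translation":[0,0,0],"rot":[0,0,0],"jaw":0.035}]' 15
python3 st.py 0.6156 0.2865 0.12
```

```text
clock: 10.05
position: [0.4157, -0.3493, 0.0168]
ee_rot: [2.222, 2.221, 0.0]
force: [-0.1, -0.6, 0.3]
width: 0.426
t 10.05 pos [ 0.4157 -0.3493  0.0168] yaw 89.98 tilt 0.01 w 39.1 F [-0.1 -0.6  0.3]
tool shift [ 0.6358  0.1997 -0.1032]
```

```bash
python3 -m creep '[{"translation":[0,0,-0.01],"rot":[0,0,0],"jaw":0.035},{"translation":[0,0,-0.025],"rot":[0,0,0],"jaw":0.035},{"translation":[0,0,-0.035],"rot":[0,0,0],"jaw":0.035},{"translation":[0.015,0.006,-0.03],"rot":[0,0,0],"jaw":0.035},{"translation":[0.03,0.012,-0.013],"rot":[0,0,0],"jaw":0.035},{"translation":[0.035,0.014,0],"rot":[0,0,0],"jaw":0.035},{"translation":[0.035,0.014,0],"rot":[0,0,0],"jaw":0.035},{"translation":[0.035,0.014,0],"rot":[0,0,0],"jaw":0.035},{"translation":[0.035,0.014,0],"rot":[0,0,0],"jaw":0.035},{"translation":[0.035,0.014,0],"rot":[0,0,0],"jaw":0.035},{"translation":[0.035,0.014,0],"rot":[0,0,0],"jaw":0.035},{"translation":[0.035,0.014,0],"rot":[0,0,0],"jaw":0.035}]' 15
python3 st.py 0.635 0.199 0.12
```

```text
clock: 11.05
position: [0.532, -0.0575, 0.1306]
ee_rot: [2.221, 2.221, 0.0]
force: [-0.1, -0.2, -0.3]
width: 0.431
t 11.05 pos [ 0.532  -0.0575  0.1306] yaw 89.98 tilt 0.03 w 39.6 F [-0.1 -0.2 -0.3]
tool shift [0.2566 0.1029 0.0106]
```

```bash
python3 -m creep '[{"translation":[0.035,0.014,0],"rot":[0,0,0],"jaw":0.035},{"translation":[0.035,0.014,0],"rot":[0,0,0],"jaw":0.035},{"translation":[0.035,0.014,0],"rot":[0,0,0],"jaw":0.035},{"translation":[0.035,0.014,0],"rot":[0,0,0],"jaw":0.035},{"translation":[0.035,0.014,0],"rot":[0,0,0],"jaw":0.035},{"translation":[0.03,0.012,0],"rot":[0,0,0],"jaw":0.035},{"translation":[0.02,0.008,0],"rot":[0,0,0],"jaw":0.035},{"translation":[0.008,0.003,0],"rot":[0,0,0],"jaw":0.035},{"translation":[0,0,0.01],"rot":[0,0,-6.3],"jaw":0.035},{"translation":[0,0,0.015],"rot":[0,0,-6.3],"jaw":0.035},{"translation":[0,0,0.01],"rot":[0,0,0],"jaw":0.035},{"translation":[0,0,0],"rot":[0,0,0],"jaw":0.035}]' 15
python3 st.py 0.635 0.199 0.022
python3 - <<'E'
from h import *
im=optics.get_image("scene");cv2.imwrite("pics/s5.png",cv2.convertScaleAbs(cv2.resize(im[180:340,300:480,::-1],None,fx=4,fy=3.7,interpolation=cv2.INTER_CUBIC),alpha=1.3))
im=optics.get_image("top");cv2.imwrite("pics/t5.png",cv2.convertScaleAbs(cv2.resize(im[100:240,140:320,::-1],None,fx=4,fy=4,interpolation=cv2.INTER_CUBIC),alpha=1.5))
E
```

```text
clock: 12.05
position: [0.6233, 0.1718, 0.0926]
ee_rot: [-1.969, -2.446, 0.006]
force: [-0.3, 0.0, -0.4]
width: 0.43
t 12.05 pos [0.6233 0.1718 0.0926] yaw 102.34 tilt 0.24 w 39.5 F [-0.3  0.  -0.4]
tool shift [0.0242 0.0175 0.0705]
```

View pics/s5.png

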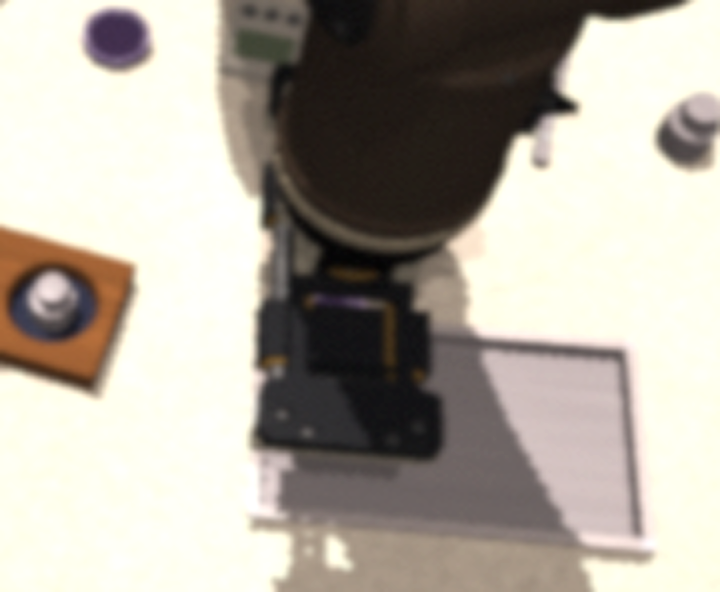

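View pics/t5.png

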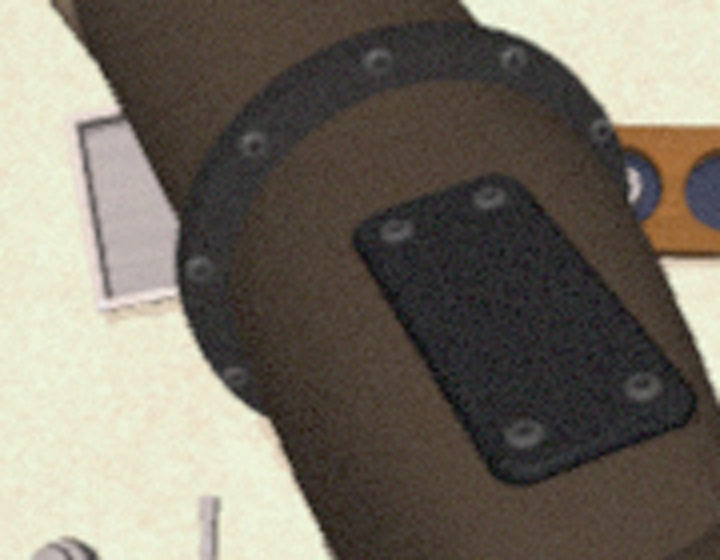

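Run:
```python
from h import *
t=cv2.imread("pics/top0.png");t=cv2.convertScaleAbs(cv2.resize(t,None,fx=4,fy=4,interpolation=cv2.INTER_CUBIC),alpha=1.5)
s=cv2.imread("pics/scene0.png");s=cv2.convertScaleAbs(cv2.resize(s,None,fx=4,fy=4,interpolation=cv2.INTER_CUBIC),alpha=1.2)
th=np.radians(12.4);c=np.array([.6254,.2426])
R=np.array([[np.cos(th),-np.sin(th)],[np.sin(th),np.cos(th)]])
for hx,hy,z,col in((.055,.095,.016,(0,255,0)),(.052,.092,.003,(0,0,255))):
    P=[(sx*hx,v) for sx in(-1,1) for v in np.linspace(-hy,hy,40)]+[(v,sy*hy) for sy in(-1,1) for v in np.linspace(-hx,hx,25)]
    for p in P:
        q=R@np.array(p)+c
        for i,n in((t,"top"),(s,"scene")): cv2.circle(i,tuple(int(v) for v in (px(n,(*q,z))+.5)*4),1,col,-1)
cv2.imwrite("pics/o5.png",np.hstack([t[420:760,600:1040],cv2.resize(s[1020:1340,1420:1880],None,fx=.7,fy=340/320)]))
for o in (-.045,.045): print((R@np.array([0,o])+c).round(4))
```

```text
[0.6351 0.1986]
[0.6157 0.2866]
```

View pics/o5.png

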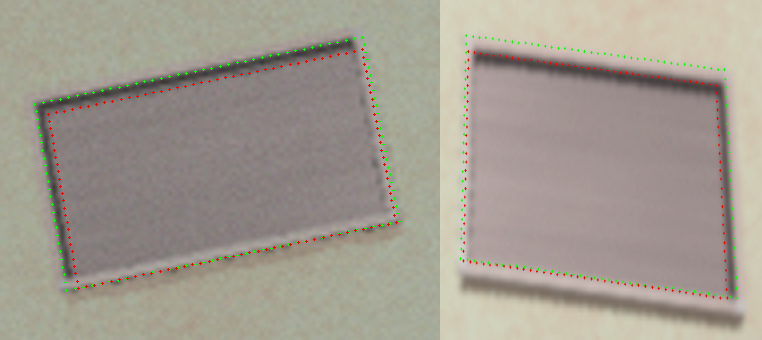

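```bash
python3 -m creep '[{"translation":[0.012,0.01,0.01],"rot":[0,0,0],"jaw":0.035},{"translation":[0.012,0.01,0.012],"rot":[0,0,0],"jaw":0.035},{"translation":[0,0,0.015],"rot":[0,0,0],"jaw":0.035},{"translation":[0,0,0.012],"rot":[0,0,0],"jaw":0.035},{"translation":[0,0,0.008],"rot":[0,0,0],"jaw":0.035},{"translation":[0,0,0.004],"rot":[0,0,0],"jaw":0.035},{"translation":[0,0,0],"rot":[0,0,0],"jaw":0.035},{"translation":[0,0,0],"rot":[0,0,0],"jaw":0.035}]' 15
python3 st.py 0.6375 0.200 0.0198
```

```text
clock: 12.82
position: [0.6393, 0.201, 0.0342]
ee_rot: [1.965, 2.45, -0.0]
force: [-0.5, 1.0, -0.5]
width: 0.423
t 12.82 pos [0.6393 0.201  0.0342] yaw 102.53 tilt 0.02 w 38.9 F [-0.5  1.  -0.5]
tool shift [-0.0006 -0.0019  0.0144]
```

```bash
python3 -m creep '[{"translation":[0,-0.001,0.006],"rot":[0,0,0],"jaw":0.035},{"translation":[0,0,0.004],"rot":[0,0,0],"jaw":0.035},{"translation":[0,0,0.002],"rot":[0,0,0],"jaw":0.035},{"translation":[0,0,0.002],"rot":[0,0,0],"jaw":0.035},{"translation":[0,0,0],"rot":[0,0,0],"jaw":0.035},{"translation":[0,0,0],"rot":[0,0,0],"jaw":0.035}]' 15
python3 st.py 0.6375 0.200 0.0198
```

```text
clock: 13.32
position: [0.6381, 0.2013, 0.0197]
ee_rot: [1.964, 2.452, 0.0]
force: [0.3, -0.5, -0.4]
width: 0.426
t 13.32 pos [0.6381 0.2013 0.0197] yaw 102.59 tilt 0.01 w 39.1 F [ 0.3 -0.5 -0.4]
tool shift [-0.0011 -0.0009 -0.0001]
```

```bash
python3 -m creep '[{"translation":[0,0,0.001],"rot":[0,0,0],"jaw":0.035},{"translation":[0,0,0],"rot":[0,0,0],"jaw":0.035},{"translation":[0,0,0],"rot":[0,0,0],"jaw":0.05},{"translation":[0,0,0],"rot":[0,0,0],"jaw":0.05},{"translation":[0,0,0],"rot":[0,0,0],"jaw":0.05},{"translation":[0,0,-0.01],"rot":[0,0,0],"jaw":0.05},{"translation":[0,0,-0.02],"rot":[0,0,0],"jaw":0.05},{"translation":[0,0,-0.03],"rot":[0,0,0],"jaw":0.06},{"translation":[0,0,-0.03],"rot":[0,0,0],"jaw":0.07},{"translation":[0,0,-0.02],"rot":[0,0,0],"jaw":0.07},{"translation":[0,0,0],"rot":[0,0,6.3],"jaw":0.07},{"translation":[0,0,0],"rot":[0,0,6.3],"jaw":0.07}]' 15
python3 st.py 0.4354 0.0138 0.1
```

```text
clock: 14.32
position: [0.6391, 0.2018, 0.1315]
ee_rot: [2.226, 2.215, 0.006]
force: [-0.3, -0.2, -1.3]
width: 0.756
t 14.32 pos [0.6391 0.2018 0.1315] yaw 89.71 tilt 0.22 w 69.4 F [-0.3 -0.2 -1.3]
tool shift [-0.1891 -0.2029  0.0305]
```

```bash
python3 -m creep '[{"translation":[-0.012,-0.013,0],"rot":[0,0,0],"jaw":0.07},{"translation":[-0.026,-0.028,0],"rot":[0,0,0],"jaw":0.07},{"translation":[-0.028,-0.03,0],"rot":[0,0,0],"jaw":0.07},{"translation":[-0.028,-0.03,0],"rot":[0,0,0],"jaw":0.07},{"translation":[-0.028,-0.03,0],"rot":[0,0,0],"jaw":0.07},{"translation":[-0.028,-0.03,0],"rot":[0,0,0],"jaw":0.07},{"translation":[-0.025,-0.027,0.01],"rot":[0,0,0],"jaw":0.07},{"translation":[-0.014,-0.015,0.02],"rot":[0,0,0],"jaw":0.07},{"translation":[0,0,0.02],"rot":[0,0,0],"jaw":0.07},{"translation":[0,0,0.015],"rot":[0,0,0],"jaw":0.07},{"translation":[0,0,0],"rot":[0,0,0],"jaw":0.07},{"translation":[0,0,0],"rot":[0,0,0],"jaw":0.07}]' 15
python3 st.py 0.4354 0.0138 0.017
python3 - <<'E'
from h import *
im=optics.get_image("scene");cv2.imwrite("pics/s6.png",cv2.convertScaleAbs(cv2.resize(im[140:340,260:480,::-1],None,fx=3,fy=3,interpolation=cv2.INTER_CUBIC),alpha=1.3))
E
```

```text
clock: 15.32
position: [0.435, 0.0125, 0.064]
ee_rot: [-2.221, -2.221, 0.001]
force: [-0.1, 0.3, 0.3]
width: 0.764
t 15.32 pos [0.435  0.0125 0.064 ] yaw 90.01 tilt 0.04 w 70.2 F [-0.1  0.3  0.3]
tool shift [0.0013 0.0005 0.047 ]
```

View pics/s6.png

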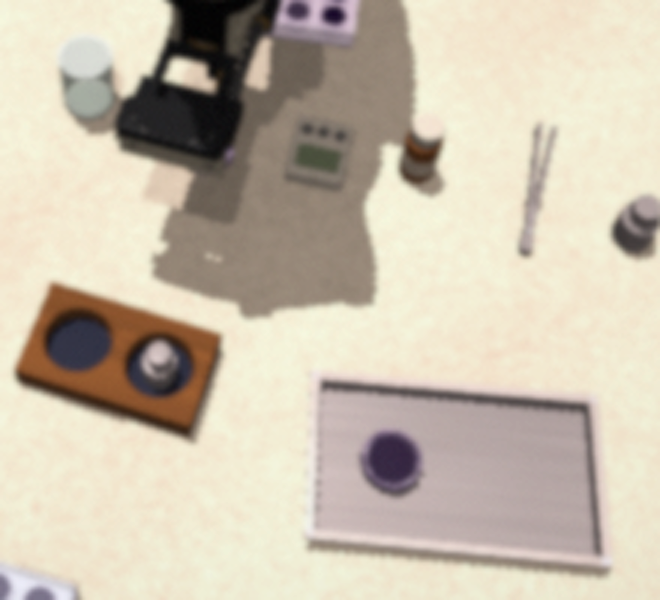

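The first dish lies flat in the tray at (392,460) in the crop. Descending on the second.

```bash
python3 -m creep '[{"translation":[0.001,0.001,0.012],"rot":[0,0,0],"jaw":0.07},{"translation":[0,0,0.015],"rot":[0,0,0],"jaw":0.07},{"translation":[0,0,0.012],"rot":[0,0,0],"jaw":0.07},{"translation":[0,0,0.006],"rot":[0,0,0],"jaw":0.07},{"translation":[0,0,0.002],"rot":[0,0,0],"jaw":0.07},{"translation":[0,0,0],"rot":[0,0,0],"jaw":0.035},{"translation":[0,0,0],"rot":[0,0,0],"jaw":0.035},{"translation":[0,0,0],"rot":[0,0,0],"jaw":0.035},{"translation":[0,0,0],"rot":[0,0,0],"jaw":0.035},{"translation":[0,0,0],"rot":[0,0,0],"jaw":0.035},{"translation":[0,0,0],"rot":[0,0,0],"jaw":0.035},{"translation":[0,0,0],"rot":[0,0,0],"jaw":0.035}]' 15
python3 st.py 0.618 0.288 0.12
```

```text
clock: 16.37
position: [0.4363, 0.0133, 0.017]
ee_rot: [2.221, 2.221, 0.001]
force: [-0.6, -1.0, 6.2]
width: 0.428
t 16.37 pos [0.4363 0.0133 0.017 ] yaw 89.98 tilt 0.04 w 39.3 F [-0.6 -1.   6.2]
tool shift [ 0.2748  0.1817 -0.1029]
```

```bash
python3 -m creep '[{"translation":[0,0,-0.01],"rot":[0,0,0],"jaw":0.035},{"translation":[0,0,-0.025],"rot":[0,0,0],"jaw":0.035},{"translation":[0,0,-0.035],"rot":[0,0,0],"jaw":0.035},{"translation":[0.015,0.01,-0.02],"rot":[0,0,0],"jaw":0.035},{"translation":[0.03,0.02,0],"rot":[0,0,0],"jaw":0.035},{"translation":[0.035,0.023,0],"rot":[0,0,0],"jaw":0.035},{"translation":[0.035,0.023,0],"rot":[0,0,0],"jaw":0.035},{"translation":[0.035,0.023,0],"rot":[0,0,0],"jaw":0.035},{"translation":[0.035,0.023,0],"rot":[0,0,0],"jaw":0.035},{"translation":[0.035,0.023,0],"rot":[0,0,0],"jaw":0.035},{"translation":[0.03,0.02,0],"rot":[0,0,0],"jaw":0.035},{"translation":[0.018,0.012,0],"rot":[0,0,0],"jaw":0.035}]' 15
python3 -m creep '[{"translation":[0.007,0.005,0],"rot":[0,0,-6.3],"jaw":0.035},{"translation":[0,0,0],"rot":[0,0,-6.3],"jaw":0.035},{"translation":[0,0,0],"rot":[0,0,0],"jaw":0.035},{"translation":[0,0,0],"rot":[0,0,0],"jaw":0.035}]' 15
python3 st.py 0.618 0.288 0.02
```

```text
clock: 17.37
position: [0.6134, 0.2847, 0.1064]
ee_rot: [-2.218, -2.223, -0.003]
force: [-0.5, -0.3, -0.4]
width: 0.426
clock: 17.7
position: [0.6172, 0.2869, 0.1061]
ee_rot: [-1.968, -2.448, 0.002]
force: [0.1, -0.8, -0.5]
width: 0.427
t 17.7 pos [0.6172 0.2869 0.1061] yaw 102.39 tilt 0.07 w 39.2 F [ 0.1 -0.8 -0.5]
tool shift [0.0009 0.0011 0.0861]
```

```bash
python3 -m creep '[{"translation":[0.001,0.001,0.012],"rot":[0,0,0],"jaw":0.035},{"translation":[0,0,0.018],"rot":[0,0,0],"jaw":0.035},{"translation":[0,0,0.02],"rot":[0,0,0],"jaw":0.035},{"translation":[0,0,0.015],"rot":[0,0,0],"jaw":0.035},{"translation":[0,0,0.008],"rot":[0,0,0],"jaw":0.035},{"translation":[0,0,0.004],"rot":[0,0,0],"jaw":0.035},{"translation":[0,0,0],"rot":[0,0,0],"jaw":0.035},{"translation":[0,0,0],"rot":[0,0,0],"jaw":0.035},{"translation":[0,0,0],"rot":[0,0,0],"jaw":0.035}]' 15
python3 st.py 0.618 0.288 0.0198
```

```text
clock: 18.45
position: [0.6189, 0.2889, 0.0308]
ee_rot: [1.965, 2.451, 0.002]
force: [-0.4, 0.9, -0.1]
width: 0.431
t 18.45 pos [0.6189 0.2889 0.0308] yaw 102.55 tilt 0.1 w 39.5 F [-0.4  0.9 -0.1]
tool shift [-0.0007 -0.0011  0.011 ]
```

```bash
python3 -m creep '[{"translation":[0,0,0.005],"rot":[0,0,0],"jaw":0.035},{"translation":[0,0,0.003],"rot":[0,0,0],"jaw":0.035},{"translation":[0,0,0.002],"rot":[0,0,0],"jaw":0.035},{"translation":[0,0,0.001],"rot":[0,0,0],"jaw":0.035},{"translation":[0,0,0],"rot":[0,0,0],"jaw":0.035},{"translation":[0,0,0],"rot":[0,0,0],"jaw":0.035}]' 15
python3 st.py 0.618 0.288 0.0198
```

```text
clock: 18.95
position: [0.6184, 0.2886, 0.0194]
ee_rot: [1.964, 2.451, 0.0]
force: [-1.1, -2.1, 7.8]
width: 0.433
t 18.95 pos [0.6184 0.2886 0.0194] yaw 102.58 tilt 0.03 w 39.8 F [-1.1 -2.1  7.8]
tool shift [-0.0005 -0.0005 -0.0004]
```

```bash
python3 -m creep '[{"translation":[0,0,0],"rot":[0,0,0],"jaw":0.05},{"translation":[0,0,0],"rot":[0,0,0],"jaw":0.05},{"translation":[0,0,0],"rot":[0,0,0],"jaw":0.05},{"translation":[0,0,0],"rot":[0,0,0],"jaw":0.05},{"translation":[0,0,-0.01],"rot":[0,0,0],"jaw":0.05},{"translation":[0,0,-0.02],"rot":[0,0,0],"jaw":0.05},{"translation":[0,0,-0.03],"rot":[0,0,0],"jaw":0.055},{"translation":[0,0,-0.03],"rot":[0,0,0],"jaw":0.055},{"translation":[0,0,-0.02],"rot":[0,0,0],"jaw":0.055},{"translation":[0,0,0],"rot":[0,0,6.3],"jaw":0.055},{"translation":[0,0,0],"rot":[0,0,6.3],"jaw":0.055}]' 15
python3 st.py 0.4058 0.3358 0.1
```

```text
clock: 19.87
position: [0.6193, 0.2892, 0.1316]
ee_rot: [2.227, 2.215, 0.006]
force: [-1.3, 0.2, 0.1]
width: 0.604
t 19.87 pos [0.6193 0.2892 0.1316] yaw 89.71 tilt 0.23 w 55.4 F [-1.3  0.2  0.1]
tool shift [ 0.0454 -0.2138  0.031 ]
```

```bash
python3 -m creep '[{"translation":[0.003,-0.014,0],"rot":[0,0,0],"jaw":0.055},{"translation":[0.006,-0.028,0],"rot":[0,0,0],"jaw":0.055},{"translation":[0.0075,-0.034,0],"rot":[0,0,0],"jaw":0.055},{"translation":[0.0075,-0.034,0],"rot":[0,0,0],"jaw":0.055},{"translation":[0.0075,-0.034,0],"rot":[0,0,0],"jaw":0.055},{"translation":[0.0075,-0.034,0],"rot":[0,0,0],"jaw":0.055},{"translation":[0.005,-0.024,0],"rot":[0,0,0],"jaw":0.055},{"translation":[0.0025,-0.0105,0.01],"rot":[0,0,0],"jaw":0.055},{"translation":[0,0,0.015],"rot":[0,0,0],"jaw":0.055},{"translation":[0,0,0.01],"rot":[0,0,0],"jaw":0.055},{"translation":[0,0,0],"rot":[0,0,0],"jaw":0.055},{"translation":[0,0,0],"rot":[0,0,0],"jaw":0.055}]' 15
python3 st.py 0.4058 0.3358 0.045
python3 - <<'E'
from h import *
im=optics.get_image("scene");cv2.imwrite("pics/s7.png",cv2.convertScaleAbs(cv2.resize(im[140:340,340:540,::-1],None,fx=3,fy=3,interpolation=cv2.INTER_CUBIC),alpha=1.3))
im=optics.get_image("top");cv2.imwrite("pics/t7.png",cv2.convertScaleAbs(cv2.resize(im[100:290,90:290,::-1],None,fx=3,fy=3,interpolation=cv2.INTER_CUBIC),alpha=1.5))
E
```

```text
clock: 20.87
position: [0.4061, 0.3347, 0.0936]
ee_rot: [2.222, 2.22, -0.001]
force: [-0.3, -0.2, -0.3]
width: 0.602
t 20.87 pos [0.4061 0.3347 0.0936] yaw 89.95 tilt 0.05 w 55.3 F [-0.3 -0.2 -0.3]
tool shift [ 0.0011 -0.0003  0.0486]
```

View pics/s7.png

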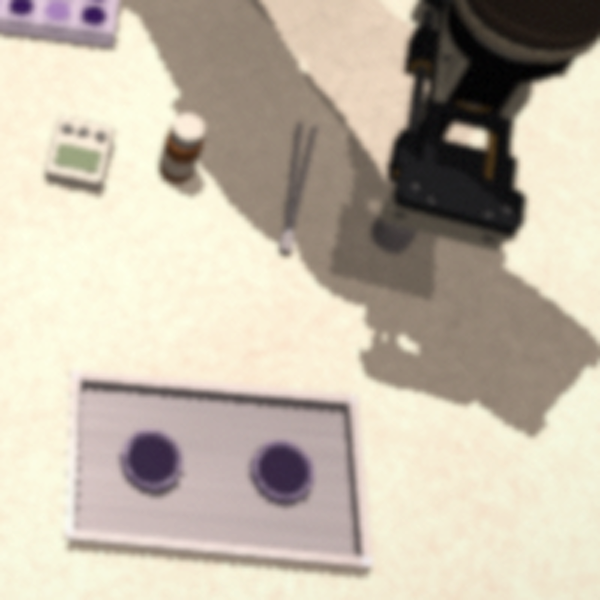

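View pics/t7.png

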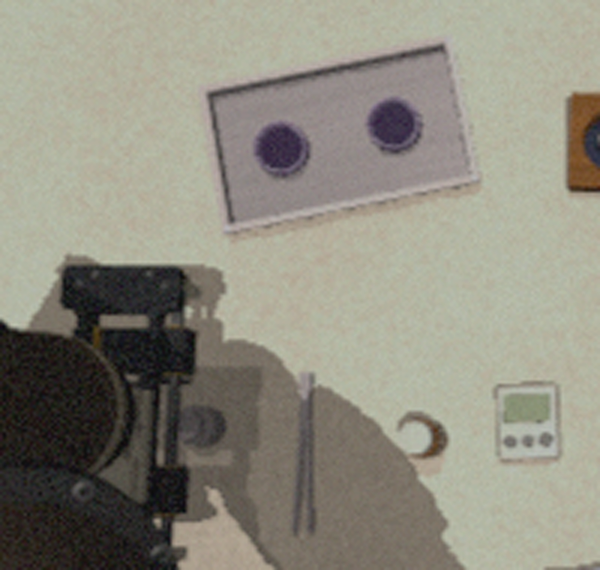

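Both dishes lie side by side in the tray. Descending on the weight's knob.

```bash
python3 -m creep '[{"translation":[0.001,0,0.012],"rot":[0,0,0],"jaw":0.055},{"translation":[0,0,0.014],"rot":[0,0,0],"jaw":0.055},{"translation":[0,0,0.012],"rot":[0,0,0],"jaw":0.055},{"translation":[0,0,0.008],"rot":[0,0,0],"jaw":0.055},{"translation":[0,0,0.002],"rot":[0,0,0],"jaw":0.055},{"translation":[0,0,0],"rot":[0,0,0],"jaw":0.055},{"translation":[0,0,0],"rot":[0,0,0],"jaw":0.055}]' 40
python3 st.py 0.4058 0.3358 0.045
python3 - <<'E'
from h import *
im=optics.get_image("scene");cv2.imwrite("pics/s8.png",cv2.convertScaleAbs(cv2.resize(im[160:260,420:540,::-1],None,fx=5,fy=5,interpolation=cv2.INTER_CUBIC),alpha=1.6))
E
```

```text
clock: 21.55
position: [0.406, 0.3364, 0.046]
ee_rot: [-2.222, -2.221, -0.001]
force: [-0.1, 0.2, 0.2]
width: 0.601
t 21.55 pos [0.406  0.3364 0.046 ] yaw 89.99 tilt 0.02 w 55.2 F [-0.1  0.2  0.2]
tool shift [-0.0006 -0.0002  0.001 ]
```

View pics/s8.png

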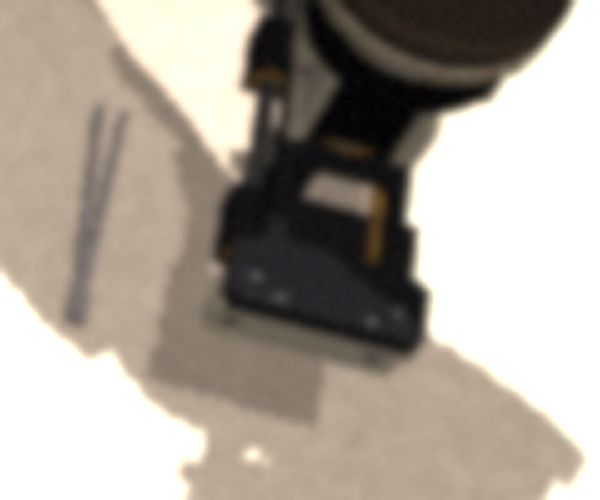

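```bash
python3 -m creep '[{"translation":[0,0,0.001],"rot":[0,0,0],"jaw":0.01},{"translation":[0,0,0],"rot":[0,0,0],"jaw":0.01},{"translation":[0,0,0],"rot":[0,0,0],"jaw":0.01},{"translation":[0,0,0],"rot":[0,0,0],"jaw":0.01},{"translation":[0,0,0],"rot":[0,0,0],"jaw":0.01},{"translation":[0,0,0],"rot":[0,0,0],"jaw":0.01},{"translation":[0,0,0],"rot":[0,0,0],"jaw":0.01},{"translation":[0,0,0],"rot":[0,0,0],"jaw":0.01},{"translation":[0,0,0],"rot":[0,0,0],"jaw":0.01}]' 40
python3 st.py 0.62 -0.0245 0.13
```

```text
clock: 22.35
position: [0.406, 0.3362, 0.0448]
ee_rot: [2.222, 2.221, 0.001]
force: [2.1, -1.2, 0.5]
width: 0.221
t 22.35 pos [0.406  0.3362 0.0448] yaw 89.98 tilt 0.03 w 20.3 F [ 2.1 -1.2  0.5]
tool shift [-0.3606  0.2141 -0.0852]
```

```bash
python3 -m creep '[{"translation":[0,0,0],"rot":[0,0,0],"jaw":0.01},{"translation":[0,0,-0.004],"rot":[0,0,0],"jaw":0.01},{"translation":[0,0,-0.008],"rot":[0,0,0],"jaw":0.01},{"translation":[0,0,-0.008],"rot":[0,0,0],"jaw":0.01},{"translation":[0,0,0],"rot":[0,0,0],"jaw":0.01},{"translation":[0,0,0],"rot":[0,0,0],"jaw":0.01}]' 40
python3 st.py 0.62 -0.0245 0.13
python3 - <<'E'
from h import *
im=optics.get_image("top");cv2.imwrite("pics/t8.png",cv2.convertScaleAbs(cv2.resize(im[190:290,100:220,::-1],None,fx=5,fy=5,interpolation=cv2.INTER_CUBIC),alpha=1.6))
E
```

```text
clock: 22.85
position: [0.4061, 0.3364, 0.0655]
ee_rot: [2.222, 2.221, 0.002]
force: [0.3, -0.7, -2.5]
width: 0.222
t 22.85 pos [0.4061 0.3364 0.0655] yaw 89.98 tilt 0.08 w 20.4 F [ 0.3 -0.7 -2.5]
tool shift [-0.3608  0.2141 -0.0646]
```

View pics/t8.png

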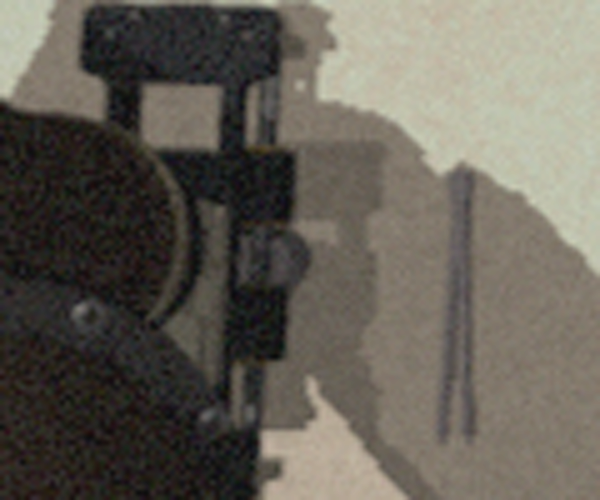

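The wrist reads about -2.5 N in z and the opening is steady at 20.4 mm, so the weight is held. Carrying it to the block.

```bash
python3 -m creep '[{"translation":[0,0.004,-0.012],"rot":[0,0,0],"jaw":0.01},{"translation":[0,0.008,-0.02],"rot":[0,0,0],"jaw":0.01},{"translation":[-0.01,0.016,-0.02],"rot":[0,0,0],"jaw":0.01},{"translation":[-0.025,0.018,-0.013],"rot":[0,0,0],"jaw":0.01},{"translation":[-0.033,0.018,0],"rot":[0,0,0],"jaw":0.01},{"translation":[-0.035,0.018,0],"rot":[0,0,0],"jaw":0.01},{"translation":[-0.035,0.018,0],"rot":[0,0,0],"jaw":0.01},{"translation":[-0.035,0.018,0],"rot":[0,0,0],"jaw":0.01},{"translation":[-0.035,0.018,0],"rot":[0,0,0],"jaw":0.01},{"translation":[-0.035,0.018,0],"rot":[0,0,0],"jaw":0.01},{"translation":[-0.035,0.018,0],"rot":[0,0,0],"jaw":0.01},{"translation":[-0.03,0.016,0],"rot":[0,0,0],"jaw":0.01}]' 40
python3 -m creep '[{"translation":[-0.025,0.014,0],"rot":[0,0,0],"jaw":0.01},{"translation":[-0.018,0.008,0],"rot":[0,0,0],"jaw":0.01},{"translation":[-0.01,0.004,0],"rot":[0,0,0],"jaw":0.01},{"translation":[0,0,0],"rot":[0,0,0],"jaw":0.01},{"translation":[0,0,0],"rot":[0,0,0],"jaw":0.01},{"translation":[0,0,0],"rot":[0,0,0],"jaw":0.01}]' 40
python3 st.py 0.62 -0.0245 0.051
python3 - <<'E'
from h import *
im=optics.get_image("scene");cv2.imwrite("pics/s9.png",cv2.convertScaleAbs(cv2.resize(im[180:300,220:380,::-1],None,fx=4,fy=4,interpolation=cv2.INTER_CUBIC),alpha=1.6))
E
```

```text
clock: 23.9
position: [0.5942, 0.0248, 0.1293]
ee_rot: [2.223, 2.219, -0.002]
force: [-0.3, -0.0, -2.0]
width: 0.227
clock: 24.4
position: [0.6189, -0.0225, 0.1296]
ee_rot: [-2.218, -2.223, -0.001]
force: [0.4, 0.9, -1.9]
width: 0.222
t 24.4 pos [ 0.6189 -0.0225  0.1296] yaw 90.13 tilt 0.08 w 20.4 F [ 0.4  0.9 -1.9]
tool shift [-0.0021  0.0011  0.0786]
```

View pics/s9.png

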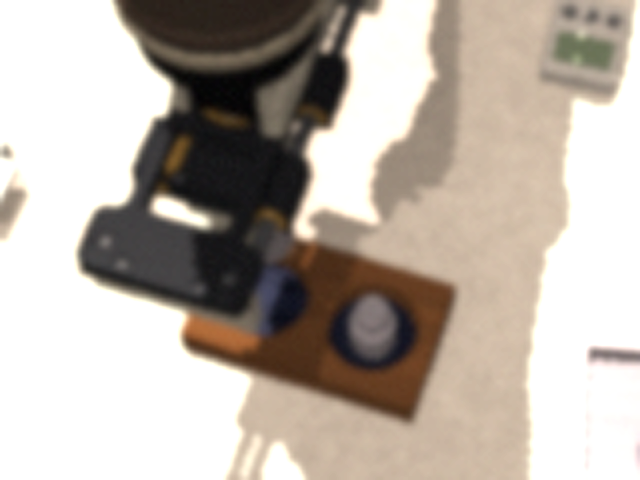

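```bash
python3 -m creep '[{"translation":[0,0.001,0.01],"rot":[0,0,0],"jaw":0.01},{"translation":[0,0,0.018],"rot":[0,0,0],"jaw":0.01},{"translation":[0,0,0.018],"rot":[0,0,0],"jaw":0.01},{"translation":[0,0,0.012],"rot":[0,0,0],"jaw":0.01},{"translation":[0,0,0.007],"rot":[0,0,0],"jaw":0.01},{"translation":[0,0,0.003],"rot":[0,0,0],"jaw":0.01},{"translation":[0,0,0],"rot":[0,0,0],"jaw":0.01},{"translation":[0,0,0],"rot":[0,0,0],"jaw":0.01},{"translation":[0,0,0],"rot":[0,0,0],"jaw":0.01}]' 40
python3 st.py 0.62 -0.0245 0.051
python3 - <<'E'
from h import *
im=optics.get_image("scene");cv2.imwrite("pics/s10.png",cv2.convertScaleAbs(cv2.resize(im[180:300,220:380,::-1],None,fx=4,fy=4,interpolation=cv2.INTER_CUBIC),alpha=1.6))
E
```

```text
clock: 25.2
position: [0.6214, -0.0248, 0.0626]
ee_rot: [2.221, 2.221, 0.002]
force: [-0.6, -0.1, -2.6]
width: 0.225
t 25.2 pos [ 0.6214 -0.0248  0.0626] yaw 89.99 tilt 0.08 w 20.6 F [-0.6 -0.1 -2.6]
tool shift [ 0.0003 -0.0014  0.0116]
```

View pics/s10.png

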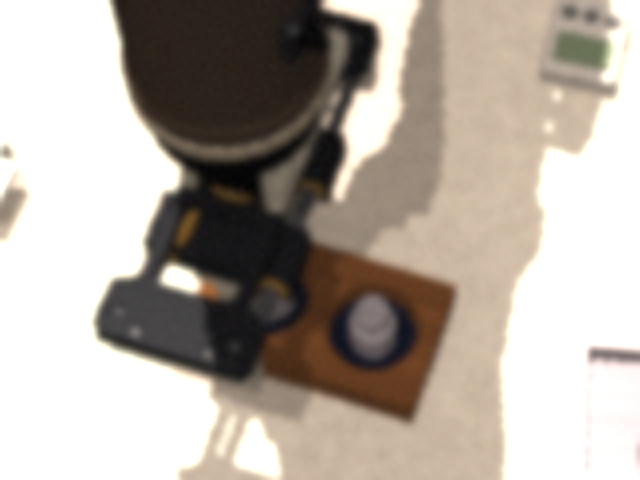

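The weight is centred over the recess at (270,300) in the crop. Setting it down slowly while watching the force.

```bash
python3 -m creep '[{"translation":[0,-0.001,0.004],"rot":[0,0,0],"jaw":0.01},{"translation":[0,0,0.003],"rot":[0,0,0],"jaw":0.01},{"translation":[0,0,0.003],"rot":[0,0,0],"jaw":0.01},{"translation":[0,0,0.001],"rot":[0,0,0],"jaw":0.01},{"translation":[0,0,0],"rot":[0,0,0],"jaw":0.01},{"translation":[0,0,0],"rot":[0,0,0],"jaw":0.01}]' 40
python3 st.py 0.62 -0.0245 0.051
```

```text
clock: 25.75
position: [0.6197, -0.0249, 0.0508]
ee_rot: [2.222, 2.221, -0.0]
force: [-0.5, 0.2, 0.9]
width: 0.22
t 25.75 pos [ 0.6197 -0.0249  0.0508] yaw 89.99 tilt 0.01 w 20.2 F [-0.5  0.2  0.9]
tool shift [ 0.0004  0.0003 -0.0002]
```

```bash
python3 -m creep '[{"translation":[0,0,0.0005],"rot":[0,0,0],"jaw":0.01},{"translation":[0,0,0],"rot":[0,0,0],"jaw":0.045},{"translation":[0,0,0],"rot":[0,0,0],"jaw":0.045},{"translation":[0,0,0],"rot":[0,0,0],"jaw":0.045},{"translation":[0,0,0],"rot":[0,0,0],"jaw":0.045},{"translation":[0,0,0],"rot":[0,0,0],"jaw":0.045},{"translation":[0,0,-0.01],"rot":[0,0,0],"jaw":0.045},{"translation":[0,0,-0.025],"rot":[0,0,0],"jaw":0.045},{"translation":[0,0,-0.03],"rot":[0,0,0],"jaw":0.055},{"translation":[0,0,-0.015],"rot":[0,0,0],"jaw":0.07},{"translation":[0,0,0],"rot":[0,0,0],"jaw":0.07}]' 20
python3 st.py 0.3978 0.1696 0.1
```

```text
clock: 26.67
position: [0.6221, -0.0245, 0.135]
ee_rot: [2.218, 2.218, 0.008]
force: [0.9, -0.7, -0.5]
width: 0.66
t 26.67 pos [ 0.6221 -0.0245  0.135 ] yaw 89.99 tilt 0.39 w 60.6 F [ 0.9 -0.7 -0.5]
tool shift [ 0.1941 -0.2246  0.0335]
```

```bash
python3 -m creep '[{"translation":[0.012,-0.014,0],"rot":[0,0,0],"jaw":0.07},{"translation":[0.024,-0.028,0],"rot":[0,0,0],"jaw":0.07},{"translation":[0.027,-0.03,0],"rot":[0,0,0],"jaw":0.07},{"translation":[0.027,-0.03,0],"rot":[0,0,0],"jaw":0.07},{"translation":[0.027,-0.03,0],"rot":[0,0,0],"jaw":0.07},{"translation":[0.027,-0.03,0],"rot":[0,0,0],"jaw":0.07},{"translation":[0.024,-0.028,0],"rot":[0,0,0],"jaw":0.07},{"translation":[0.018,-0.022,0],"rot":[0,0,0],"jaw":0.07},{"translation":[0.0085,-0.01,0.01],"rot":[0,0,0],"jaw":0.07},{"translation":[0,0,0.015],"rot":[0,0,0],"jaw":0.07},{"translation":[0,0,0],"rot":[0,0,0],"jaw":0.07},{"translation":[0,0,0],"rot":[0,0,0],"jaw":0.07}]' 20
python3 st.py 0.3978 0.1696 0.043
python3 - <<'E'
from h import *
im=optics.get_image("scene");cv2.imwrite("pics/s11.png",cv2.convertScaleAbs(cv2.resize(im[120:290,250:450,::-1],None,fx=3.5,fy=3.5,interpolation=cv2.INTER_CUBIC),alpha=1.4))
E
```

```text
clock: 27.67
position: [0.3973, 0.1693, 0.105]
ee_rot: [-2.221, -2.221, 0.002]
force: [0.4, 0.2, -0.1]
width: 0.761
t 27.67 pos [0.3973 0.1693 0.105 ] yaw 90.01 tilt 0.09 w 69.9 F [ 0.4  0.2 -0.1]
tool shift [0.0004 0.0006 0.062 ]
```

View pics/s11.png

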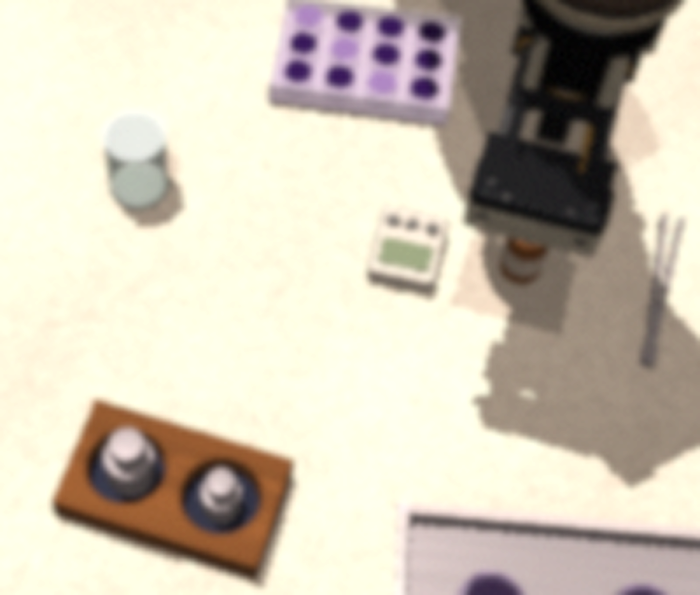

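The weight stands upright in its recess at (125,465) in the crop, and the beaker hasn't moved. Picking the last vial.

```bash
python3 -m creep '[{"translation":[0,0,0.012],"rot":[0,0,0],"jaw":0.07},{"translation":[0,0,0.018],"rot":[0,0,0],"jaw":0.07},{"translation":[0,0,0.016],"rot":[0,0,0],"jaw":0.07},{"translation":[0,0,0.01],"rot":[0,0,0],"jaw":0.07},{"translation":[0,0,0.004],"rot":[0,0,0],"jaw":0.07},{"translation":[0,0,0],"rot":[0,0,0],"jaw":0.07},{"translation":[0,0,0],"rot":[0,0,0],"jaw":0.07}]' 20
python3 -m creep '[{"translation":[0,0,0],"rot":[0,0,0],"jaw":0.02},{"translation":[0,0,0],"rot":[0,0,0],"jaw":0.02},{"translation":[0,0,0],"rot":[0,0,0],"jaw":0.02},{"translation":[0,0,0],"rot":[0,0,0],"jaw":0.02},{"translation":[0,0,0],"rot":[0,0,0],"jaw":0.02},{"translation":[0,0,0],"rot":[0,0,0],"jaw":0.02},{"translation":[0,0,0],"rot":[0,0,0],"jaw":0.02},{"translation":[0,0,0],"rot":[0,0,0],"jaw":0.02},{"translation":[0,0,0],"rot":[0,0,0],"jaw":0.02},{"translation":[0,0,0],"rot":[0,0,0],"jaw":0.02}]' 20
python3 st.py 0.6055 -0.265 0.15
```

```text
clock: 28.3
position: [0.3983, 0.1696, 0.0457]
ee_rot: [2.222, 2.22, 0.001]
force: [-1.3, -0.1, 0.9]
width: 0.764
clock: 29.13
position: [0.3978, 0.1696, 0.0452]
ee_rot: [2.222, 2.221, 0.0]
force: [0.4, -0.2, 1.6]
width: 0.3
t 29.13 pos [0.3978 0.1696 0.0452] yaw 89.99 tilt 0.01 w 27.5 F [ 0.4 -0.2  1.6]
tool shift [-0.4346  0.2078 -0.1047]
```

```bash
python3 -m creep '[{"translation":[0,0,-0.01],"rot":[0,0,0],"jaw":0.02},{"translation":[0,0,-0.025],"rot":[0,0,0],"jaw":0.02},{"translation":[0,0,-0.03],"rot":[0,0,0],"jaw":0.02},{"translation":[-0.012,0.006,-0.025],"rot":[0,0,0],"jaw":0.02},{"translation":[-0.025,0.012,-0.015],"rot":[0,0,0],"jaw":0.02},{"translation":[-0.034,0.016,0],"rot":[0,0,0],"jaw":0.02},{"translation":[-0.036,0.017,0],"rot":[0,0,0],"jaw":0.02},{"translation":[-0.036,0.017,0],"rot":[0,0,0],"jaw":0.02},{"translation":[-0.036,0.017,0],"rot":[0,0,0],"jaw":0.02},{"translation":[-0.036,0.017,0],"rot":[0,0,0],"jaw":0.02},{"translation":[-0.036,0.017,0],"rot":[0,0,0],"jaw":0.02},{"translation":[-0.036,0.017,0],"rot":[0,0,0],"jaw":0.02}]' 20
python3 -m creep '[{"translation":[-0.036,0.017,0],"rot":[0,0,0],"jaw":0.02},{"translation":[-0.036,0.017,0],"rot":[0,0,0],"jaw":0.02},{"translation":[-0.033,0.016,0],"rot":[0,0,0],"jaw":0.02},{"translation":[-0.025,0.013,0],"rot":[0,0,0],"jaw":0.02},{"translation":[-0.0125,0.0065,0],"rot":[0,0,0],"jaw":0.02},{"translation":[-0.005,0.002,0],"rot":[0,0,0],"jaw":0.02},{"translation":[0,0,0],"rot":[0,0,0],"jaw":0.02},{"translation":[0,0,0],"rot":[0,0,0],"jaw":0.02}]' 20
python3 st.py 0.6055 -0.265 0.049
python3 - <<'E'
from h import *
im=optics.get_image("scene");cv2.imwrite("pics/s12.png",cv2.convertScaleAbs(cv2.resize(im[130:270,100:280,::-1],None,fx=4,fy=4,interpolation=cv2.INTER_CUBIC),alpha=1.3))
E
```

```text
clock: 30.13
position: [0.5339, -0.1195, 0.1501]
ee_rot: [-2.222, -2.221, 0.0]
force: [1.4, 1.2, -0.5]
width: 0.299
clock: 30.8
position: [0.6047, -0.2636, 0.1499]
ee_rot: [-2.22, -2.221, -0.0]
force: [0.6, 0.3, -1.0]
width: 0.3
t 30.8 pos [ 0.6047 -0.2636  0.1499] yaw 90.04 tilt 0.08 w 27.5 F [ 0.6  0.3 -1. ]
tool shift [-0.0015  0.0009  0.1009]
```

View pics/s12.png

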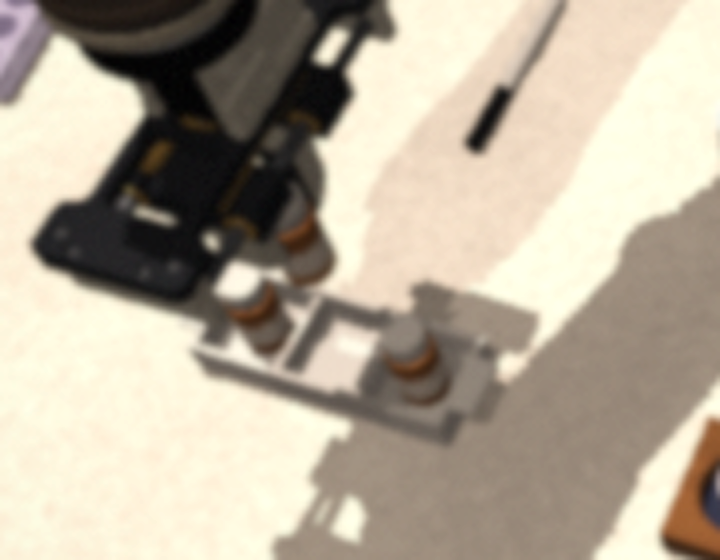

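```bash
python3 -m creep '[{"translation":[0,0.001,0.01],"rot":[0,0,0],"jaw":0.02},{"translation":[0,0,0.02],"rot":[0,0,0],"jaw":0.02},{"translation":[0,0,0.025],"rot":[0,0,0],"jaw":0.02},{"translation":[0,0,0.02],"rot":[0,0,0],"jaw":0.02},{"translation":[0,0,0.012],"rot":[0,0,0],"jaw":0.02},{"translation":[0,0,0.006],"rot":[0,0,0],"jaw":0.02},{"translation":[0,0,0.002],"rot":[0,0,0],"jaw":0.02},{"translation":[0,0,0],"rot":[0,0,0],"jaw":0.02},{"translation":[0,0,0],"rot":[0,0,0],"jaw":0.02},{"translation":[0,0,0],"rot":[0,0,0],"jaw":0.02}]' 20
python3 st.py 0.6055 -0.265 0.049
```

```text
clock: 31.68
position: [0.6069, -0.2651, 0.0565]
ee_rot: [2.22, 2.22, 0.001]
force: [0.2, 0.5, 0.1]
width: 0.299
t 31.68 pos [ 0.6069 -0.2651  0.0565] yaw 89.99 tilt 0.12 w 27.5 F [0.2 0.5 0.1]
tool shift [ 0.0001 -0.0015  0.0075]
```

```bash
python3 -m creep '[{"translation":[0,-0.001,0.003],"rot":[0,0,0],"jaw":0.02},{"translation":[0,0,0.002],"rot":[0,0,0],"jaw":0.02},{"translation":[0,0,0.001],"rot":[0,0,0],"jaw":0.02},{"translation":[0,0,0.001],"rot":[0,0,0],"jaw":0.02},{"translation":[0,0,0],"rot":[0,0,0],"jaw":0.02},{"translation":[0,0,0],"rot":[0,0,0],"jaw":0.02}]' 20
python3 st.py 0.6055 -0.265 0.049
```

```text
clock: 32.18
position: [0.6054, -0.2651, 0.0491]
ee_rot: [2.221, 2.22, 0.0]
force: [-1.1, -0.3, 5.4]
width: 0.301
t 32.18 pos [ 0.6054 -0.2651  0.0491] yaw 89.98 tilt 0.05 w 27.7 F [-1.1 -0.3  5.4]
tool shift [0.0001 0.0001 0.0001]
```

Contact at 5.4 N. Releasing, then lifting clear and moving aside for a full look.

```bash
python3 -m creep '[{"translation":[0,0,0],"rot":[0,0,0],"jaw":0.05},{"translation":[0,0,0],"rot":[0,0,0],"jaw":0.05},{"translation":[0,0,0],"rot":[0,0,0],"jaw":0.05},{"translation":[0,0,0],"rot":[0,0,0],"jaw":0.05},{"translation":[0,0,0],"rot":[0,0,0],"jaw":0.05},{"translation":[0,0,-0.015],"rot":[0,0,0],"jaw":0.05},{"translation":[0,0,-0.03],"rot":[0,0,0],"jaw":0.05},{"translation":[0,0,-0.035],"rot":[0,0,0],"jaw":0.05},{"translation":[0,0,-0.035],"rot":[0,0,0],"jaw":0.05},{"translation":[0,-0.01,-0.03],"rot":[0,0,0],"jaw":0.05},{"translation":[-0.02,-0.02,-0.02],"rot":[0,0,0],"jaw":0.05},{"translation":[-0.03,-0.02,0],"rot":[0,0,0],"jaw":0.05}]' 20
python3 -m creep '[{"translation":[-0.03,-0.02,0],"rot":[0,0,0],"jaw":0.05},{"translation":[-0.03,-0.02,0],"rot":[0,0,0],"jaw":0.05},{"translation":[-0.03,-0.02,0],"rot":[0,0,0],"jaw":0.05},{"translation":[-0.03,-0.02,0],"rot":[0,0,0],"jaw":0.05},{"translation":[-0.03,-0.02,0],"rot":[0,0,0],"jaw":0.05},{"translation":[-0.03,-0.02,0],"rot":[0,0,0],"jaw":0.05},{"translation":[-0.015,-0.01,0],"rot":[0,0,0],"jaw":0.05},{"translation":[0,0,0],"rot":[0,0,0],"jaw":0.05},{"translation":[0,0,0],"rot":[0,0,0],"jaw":0.05}]' 20
python3 - <<'E'
from h import *
for n,c in(("scene",(130,330,120,480)),("top",(100,270,140,500))):
    im=optics.get_image(n);cv2.imwrite(f"pics/f_{n}.png",cv2.convertScaleAbs(cv2.resize(im[c[0]:c[1],c[2]:c[3],::-1],None,fx=2.2,fy=2.2,interpolation=cv2.INTER_CUBIC),alpha=1.4))
    for t in("vial_a","dish_a","weight","beaker"): print(n,t,[( [round(v) for v in d["location"]],round(d["score"],2)) for d in optics.boxes_of(n,t)][:3])
E
python3 st.py
```

```text
clock: 33.18
position: [0.5586, -0.312, 0.2188]
ee_rot: [2.21, 2.224, 0.008]
force: [0.9, -0.6, 0.4]
width: 0.548
clock: 33.93
position: [0.4239, -0.5109, 0.2129]
ee_rot: [-2.225, -2.218, 0.0]
force: [0.5, 1.0, -0.1]
width: 0.545
scene vial_a [([165, 209], 0.58), ([187, 213], 0.52)]
scene dish_a [([432, 299], 0.9), ([388, 296], 0.7)]
scene weight [([290, 254], 0.54)]
scene beaker [([290, 164], 0.91)]
top vial_a [([456, 153], 0.8), ([430, 153], 0.68)]
top dish_a [([185, 150], 0.53), ([225, 142], 0.52)]
top weight [([319, 144], 0.51)]
top beaker [([321, 144], 0.68), ([353, 236], 0.61)]
t 34.43 pos [ 0.4254 -0.5095  0.2133] yaw 90.03 tilt 0.0 w 50.1 F [-1.  -0.3 -0.4]
```

View pics/f_scene.png

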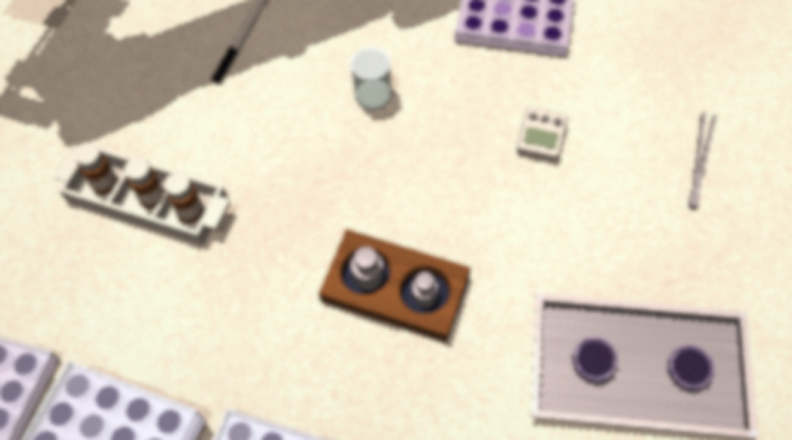

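View pics/f_top.png

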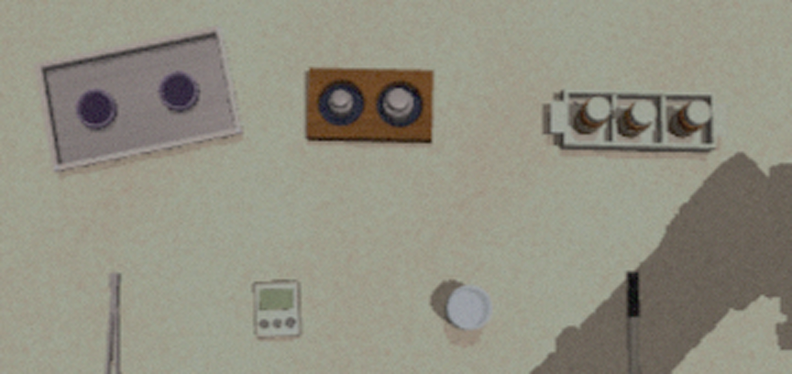

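Run:
```python
from h import *
im=optics.get_image("top");cv2.imwrite("pics/z_top.png",cv2.convertScaleAbs(cv2.resize(im[130:180,380:475,::-1],None,fx=8,fy=8,interpolation=cv2.INTER_CUBIC),alpha=1.4))
im=optics.get_image("scene");cv2.imwrite("pics/z_sc.png",cv2.convertScaleAbs(cv2.resize(im[190:245,140:230,::-1],None,fx=8,fy=8,interpolation=cv2.INTER_CUBIC),alpha=1.1))
```

```text
(no output)
```

View pics/z_top.png

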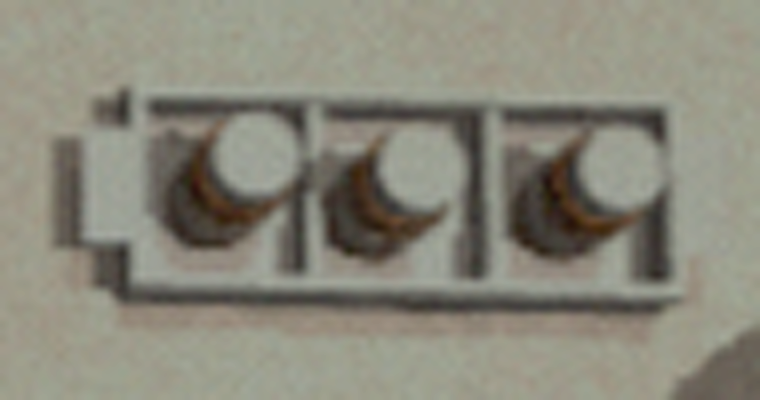

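View pics/z_sc.png

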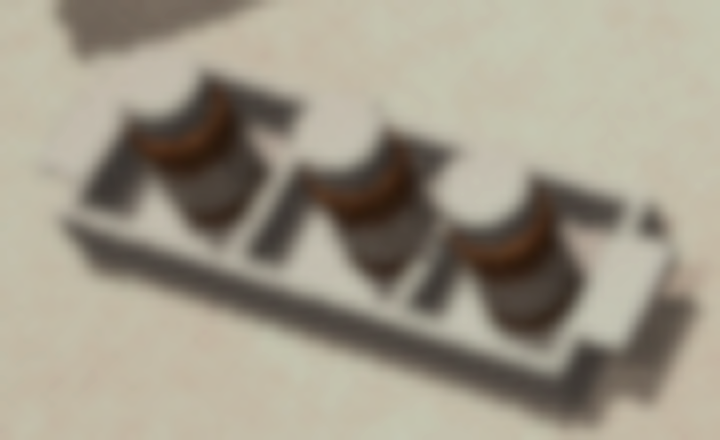

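Run:
```python
from h import *
for n,uv in(("fixed",(411.9,149.4)),("mid",(432.8,151.3)),("right",(457.5,151.3))): print(n,w("top",np.array(uv)-.4,.065).round(4))
for n,uv in(("fixed",(140+485/8,190+190/8)),("mid",(140+340/8,190+130/8)),("right",(140+160/8,190+85/8))): print(n,w("scene",np.array(uv)-.4,.065).round(4))
# partition lines
for n,u in(("p1",380+313/8),("p2",380+492/8),("endin",380+667/8),("endL",380+140/8)): print(n,w("top",(u-.4,155),.024).round(4))
```

```text
fixed [ 0.6079 -0.2173  0.065 ]
mid [ 0.6041 -0.2621  0.065 ]
right [ 0.6044 -0.3151  0.065 ]
fixed [ 0.6103 -0.2169  0.065 ]
mid [ 0.6055 -0.2618  0.065 ]
right [ 0.6077 -0.3143  0.065 ]
p1 [ 0.6042 -0.2421  0.024 ]
p2 [ 0.6045 -0.2921  0.024 ]
endin [ 0.6049 -0.341   0.024 ]
endL [ 0.6039 -0.1937  0.024 ]
```

The three caps sit at -0.217 (fixed), -0.262 and -0.315 m in y. That puts the two placed vials about +5 mm and -48 mm along the rack, and within about 4 mm in x, all inside the limits. Handing in.

```bash
python3 -c "
from cell import arm
print(arm.sign_off())"
```

```text
the job is handed in; nothing more can be done
None
```

The bench is cleared and the job was handed in at about 34.5 s on the robot's clock, against the 115 s limit. Both vials stand in the two free rack bays, both dishes lie side by side in the tray, and the weight stands in its recess. The robot was clear of everything, and no verdict was reported.

**Last checks:**
- **Vials:** both stand upright on their bay floors like the fixed vial. They sit at about +5 mm and -48 mm in the rack's y, and within about 4 mm of the centre line in x. Both cameras agree to about 3 mm.
- **Dishes:** they lie flat on the tray floor and well apart, judged from the final pictures rather than measured again.
- **Weight:** it stands upright near the middle of its recess, also judged from the pictures.
- **Beaker:** it shows at the same place as at the start, to within about 2 pixels.

**What disagreed:** in the last top view the network's best beaker match landed on the weight (score 0.68). The real beaker came second (0.61), and the picture shows it where it was. The two cameras also differed by a few millimetres on some points, well inside the tolerances. No check failed.

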